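Weigh out antenna insulators by scoop

ROBOT

A 6-joint arm with a two-finger parallel gripper is mounted at the origin on the work surface. World frame = base frame: x ahead of the robot, y to its left, z up, the work surface at z = 0. Lengths are in m, angles in rad, forces in N, time in s.
With the tool pointing down it reaches from about 0.35 to 0.875 m from the base axis. Payload 4.2 kg.
Tool frame: the origin (TCP) lies at the very end of the fingers, on their centre line; the grasp point (between the pads) lies 19 mm behind it (env.grip_depth is the z of the grasp point in the tool frame, in m); z points along the fingers, x is the direction in which the jaws open and shut, and the axes are right-handed (so a half turn about z gives the same grasp; the last joint's range is limited). The gripper opens to 85 mm and grips with 20 to 120 N. Pads are 22 mm wide; open, the fingers measure 114 mm over their backs; the gripper's body (76 mm by 85 mm) begins 54 mm behind the grasp point. The pads swing forward as they close: fully open they stand 13 mm farther back than shut.
Start: joints at [-0.921, 0.385, 0.008, 0, -1.194, -0.259], TCP at [0.238, -0.578, 0.2] pointing down, gripper open.
Joint ranges: [-3.14, 3.14], [-1.21, 2.06], [-1.07, 1.41], [-3.16, 2.05], [-2.99, -0.16], [-3.1, 3.1]. Speed limits (rad/s): [2.79, 2.79, 3.14, 3.14, 3.14, 3.14].

INTERFACE

Orientations are given as a unit quaternion [w, x, y, z].
In Python, from bench import env gives the robot as it stands.
- The arm moves only by the tool jog_arm, never from a script. Its argument "motion" is a list that holds one entry, the list of rows, each a list of 7 numbers: the turn, a rotation vector about the tool's x, y, z in rad, then the shift along the tool's x, y, z in mm, then the gripper's target within -1 to 1 (shut at 1, half-way at 0, fully open at -1). In form: [[[wx, wy, wz, x, y, z, grip], ...]]. A call has 1 to 12 rows; each row is the pose to reach, as a shift and turn from the pose commanded when the call began, along the tool's axes at that moment; what a row does not reach only later rows make up. A row lasts 1/8 s, in which the tool goes at most 62.5 mm and 10.7 degrees, less where a joint would pass 70% of its speed; a pose out of reach is approached as far as the arm can. A call with a gripper value outside its range is refused whole. The fingers move at their own pace and stop on an object; "grip_force" is the grip in N (left out, the last holds). Time passes only in rows, so rows that repeat a pose let the fingers close. It gives the time, the measured TCP pose, the force and the opening at its end, in the units of the state.
- env.observe(): the state, without advancing time (a new reading comes with each control period).
- env.capture(name): name is "scene" or "top"; returns (picture, depth): 420x560x3 uint8, blue, green, red; 420x560 float32, m along the optical axis (not along the pixel's ray), 0 where there is no reading.
- env.calibration(name): a dict with "fx", "fy", "cx", "cy" (pixels), "position" and "rotation" of the camera in the world. Camera axes: x right, y up, looking along -z (the intrinsics and any distortion apply to the point x, -y, -z); pixel columns grow to the right and rows downward; lengths in m; the calibration is good to about 2 mm. A picture is of the moment at which its call begins. calibration takes no time and is no camera call.
- env.job_done(): hands the job in, once; it reports no verdict.
The state is a dict: "time": time; "qpos": joint angles; "dq": joint speeds; "tau": joint torques, N m; "tool_pos": TCP position; "eef_rot": TCP orientation; "ft_force": force on the tool from outside, world axes, zero at the start; "wrist_torque": the same for the moment, N m; "opening": finger opening in m.
Only numpy, scipy, OpenCV 4.12 (cv2) and the standard library are available. Lean on these libraries where they do the work, as an engineer would, in place of code of your own. Each camera call takes 0.05 s, during which the arm holds its last target.

TASK

Scoop all three ceramic insulators out of the long grey tray, holding the scoop by its orange upright grip, set the loaded scoop down flat in the middle of the scale platform and let go so it can be weighed. Then take the scoop again by its black tail handle, tip all three insulators gently into the blue bin, and put the empty scoop back flat in the middle of the scale and let go. Never touch the insulators with the fingers or let them drop far, and leave the mug, the tape roll and the screwdriver where they are.

Things in the scene. Friction and masses are not known exactly. Their poses are not given: they have to be found in the camera images.
- scoop: aluminium weighing scoop, 205 mm long, about 155 g, with two grips. +x points out of its open mouth, z up, y across. Origin: underside, mid-width, at the inner face of the pan's rear wall. Pan 88 mm wide outside, 82 inside, x=0 to the lip at x=100 mm, floor 2.5 mm thick; rear wall and sides 32 mm high to x=57 mm, sides then 20 mm high to x=95 mm
- scoop_ridge (a point): top of the low ridge across the scoop's floor: x=62, y=0, z=5.5 mm in the scoop's frame. From the lip the floor rises 6 degrees to it, then falls 14 degrees to the flat floor at x=50 mm. Balls stay behind it when the scoop is level; with the mouth tilted up 12 degrees or more they roll in over it; tip the mouth 50 to 60 degrees down to pour them out
- scoop_upright: orange upright grip of the scoop, rigid with it, same frame as the scoop: a block 24 mm (x) by 14 mm (y), standing behind the pan's rear wall, x=-27 to -3 mm, z=0 to 92 mm; take it by its 14 mm width
- scoop_tail: black tail handle of the scoop, rigid with it, same frame as the scoop: a bar 14 mm by 14 mm starting behind the upright at x=-27 mm, z=40 mm and running backward to x=-105 mm, z=54 mm (it rises 10 degrees to the rear); take it by its 14 mm width (along y)
- upright_grip (a point): point in the middle of the upright grip to hold, 76 mm above the scoop's underside; at x=-15 mm, y=0 in the scoop's frame; axes as the scoop
- tail_grip (a point): point in the middle of the tail handle to hold; at x=-75 mm, y=0, z=48 mm in the scoop's frame; axes as the scoop
- scoop_lip (a point): middle of the scoop's lip (edge 1.6 mm thick), on the underside; at x=100 mm, y=0, z=0 in the scoop's frame
- scoop_base (a point): centre of the scoop's footprint on the underside; at x=36 mm, y=0, z=0 in the scoop's frame
- tray: long grey open stock tray, fixed, 280 mm (x) by 110 mm (y); origin at the centre of its underside. Inside 102 mm wide; floor 4 mm thick; side walls and far (+x) end wall 46 mm high, 4 mm thick; the near (-x) end wall only 22 mm high, 4 mm thick. The insulators start at x=18 to 75 mm, three abreast
- tray_foot (a point): foot of the ramp at the tray's far end: x=90, y=0, z=4 mm in the tray's frame, axes as the tray. The floor is flat up to here, then rises 45 degrees towards +x to 44 mm height by the end wall. Balls pushed along +x come to rest here, over the scoop's lip; sliding the lip on up the ramp while tilting the mouth up (the scoop's heel stays above the floor) rolls them into the pan
- scale: white bench scale with a square steel platform 140 mm wide, fixed, body 150 mm (y) by 193 mm (x, its display strip on the +x side, 24 mm high); the platform does not move; origin at the centre of the platform on the table
- scale_top (a point): centre of the scale's platform, on its top, 35 mm above the table; axes as the scale
- bin: open blue square parts bin, fixed, 130 mm by 130 mm outside, 55 mm high, walls 4 mm; origin at the centre of its underside
- bin_in (a point): centre of the bin's inner floor; axes as the bin
- insulator_a: reddish-brown glazed ceramic ball insulator with a thin white band, 26 mm in diameter, about 22 g; origin at its centre; rolls freely
- insulator_b: reddish-brown glazed ceramic ball insulator with a thin white band, 26 mm in diameter, about 22 g; origin at its centre; rolls freely
- insulator_c: reddish-brown glazed ceramic ball insulator with a thin white band, 26 mm in diameter, about 22 g; origin at its centre; rolls freely
- mug: blue ceramic mug, bystander, 76 mm across and 85 mm high with a handle; origin at the centre of its underside
- tape_roll: roll of black tape lying flat, bystander, 68 mm across, 19 mm high; origin at the centre of its underside
- screwdriver: screwdriver lying on the desk, bystander, 170 mm long
Things that resemble listed ones, but are neither listed nor needed, are in the scene too. Leave any red or turquoise look-alike of the insulator_a alone.

How it is judged:
By the outcome, as a careful person would: the job done as asked, in the order asked, and still so for the second after the job is handed in, with the robot touching nothing.
It also fails if it takes over 67 s, if anything falls off the work surface, if the arm or the gripper's body presses on something with over 40 N, if the wrist force passes 120 N, or if a joint passes its speed limit or range.

## Working session

There is one attempt and no reset: what is moved stays moved. The work goes in short steps, Python scripts to look and compute and a tool call to move; the robot and the scene stay as the last step left them, time stands still between calls to the robot, and variables do not carry over. Pictures are saved under pics/ and viewed, and the job is handed in when it is done.

Besides the shell and the picture viewer there is one more tool, called after "Emit:" as name(argument=value, ...), one argument or row to a line, values as JSON. jog_arm: Moves the arm, as the interface text tells. Its arguments: {"type":"object","properties":{"motion":{"type":"array"},"grip_force":{"type":"number"}},"required":["motion"]}

```bash
ls -la; mkdir -p pics
python3 - <<'E'
from bench import env
import cv2
print(env.observe()); print(env.grip_depth)
for n in ("scene","top"):
    p,d=env.capture(n); cv2.imwrite(f"pics/{n}0.png",p)
    import numpy as np; np.save(f"pics/{n}0.npy",d)
    print(n,env.calibration(n))
E
```

```text
total 12
drwxr-xr-x  3 agent agent 4096 Dec  7 06:04 .
drwxr-xr-x 23 root  root  4096 Dec  7 06:04 ..
drwxr-xr-x  2 agent agent 4096 Dec  7 06:04 pics
{'time': 0.0, 'qpos': array([-9.21401071e-01,  3.85571210e-01,  6.64281252e-03, -4.88801824e-04,
       -1.19400416e+00, -2.58565649e-01]), 'dq': array([-1.87803007e-03, -1.17147832e-03,  2.08201177e-04,  8.54158139e-04,
       -9.43520395e-04,  6.31609897e-05]), 'tau': array([ 1.00131520e-04, -3.92287159e+01,  1.88399345e+01,  4.18608338e+00,
       -4.69559236e-03, -8.62824862e-06]), 'tool_pos': array([ 0.23784544, -0.57727709,  0.19872097]), 'eef_rot': array([-9.36077921e-04,  5.56421787e-01,  8.30899273e-01,  5.62346405e-04]), 'ft_force': array([-0.3130456 ,  0.25615236, -0.12267643]), 'wrist_torque': array([-0.04515882, -0.03784589, -0.05163201]), 'opening': 0.08525399946214679}
-0.0187
scene {'fx': 436.6741407334312, 'fy': 436.6741407334312, 'cx': 278.7444015953269, 'cy': 212.7296787383243, 'position': array([ 1.27892224, -0.39930569,  0.57638541]), 'rotation': array([0.73881441, 0.41617527, 0.25212584, 0.46624453])}
top {'fx': 520.0445805167172, 'fy': 520.0445805167172, 'cx': 274.7314047304848, 'cy': 218.46419683956438, 'position': array([ 0.33107349, -0.04671483,  1.38264757]), 'rotation': array([-0.6755021 , -0.07630979,  0.0776607 ,  0.72927536])}
```

View pics/scene0.png

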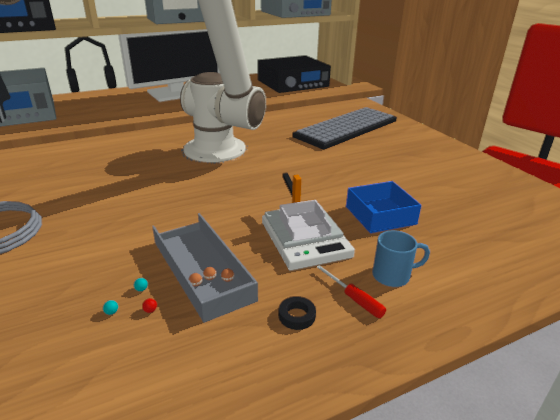

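View pics/top0.png

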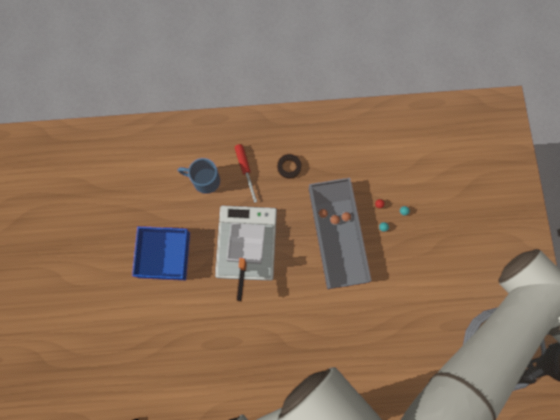

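```bash
cat > h.py <<'E'
import numpy as np, cv2
from scipy.spatial.transform import Rotation as R
from bench import env
def rot(q): return R.from_quat([q[1],q[2],q[3],q[0]])
class Cam:
    def __init__(s,n):
        c=env.calibration(n); s.c=c; s.p=np.array(c["position"]); s.R=rot(c["rotation"]).as_matrix()
    def ray(s,u,v):
        u=np.asarray(u,float);v=np.asarray(v,float); c=s.c
        d=np.stack([(u-c["cx"])/c["fx"],-(v-c["cy"])/c["fy"],-np.ones_like(u)],-1)
        return d@s.R.T
    def plane(s,u,v,z):
        d=s.ray(u,v); t=(z-s.p[2])/d[...,2]; return s.p+d*t[...,None]
    def depth(s,u,v,D): return s.p+s.ray(u,v)*np.asarray(D)[...,None]
    def proj(s,P):
        q=(np.asarray(P)-s.p)@s.R; c=s.c
        return np.stack([c["cx"]+c["fx"]*q[...,0]/-q[...,2], c["cy"]+c["fy"]*(-q[...,1])/-q[...,2]],-1)
    def cloud(s,D):
        v,u=np.mgrid[0:D.shape[0],0:D.shape[1]]; return s.depth(u,v,D)
E
python3 - <<'E'
from h import *
for n,box in (("top",(110,130,430,320)),("scene",(90,160,440,340))):
    im=cv2.imread(f"pics/{n}0.png"); D=np.load(f"pics/{n}0.npy"); c=Cam(n); P=c.cloud(D)
    x0,y0,x1,y1=box
    cv2.imwrite(f"pics/{n}0c.png",cv2.resize(im[y0:y1,x0:x1],None,fx=2.3,fy=2.3,interpolation=cv2.INTER_CUBIC))
    # table z
    m=(abs(P[...,2])<.02)&(D>0); print(n,"table med",np.median(P[m][:,2]),P[m][:,2].std())
    hsv=cv2.cvtColor(im,cv2.COLOR_BGR2HSV)
    for nm,lo,hi in (("orange",(5,200,120),(18,255,255)),("blue",(108,150,60),(125,255,255)),("brown",(0,90,60),(14,215,255)),("red",(0,215,90),(4,255,255)),("turq",(85,180,80),(95,255,255))):
        M=cv2.inRange(hsv,lo,hi); k,l,st,ce=cv2.connectedComponentsWithStats(M)
        for i in range(1,k):
            if st[i,4]>8 and box[0]-20<ce[i][0]<box[2]+20 and box[1]<ce[i][1]<box[3]:
                q=P[(l==i)&(D>0)]; print(nm,ce[i].round(1),st[i].tolist(),np.median(q,0).round(4), q[:,2].min().round(3),q[:,2].max().round(3))
E
```

```text
top table med 0.0008115100740812009 0.003307838130338556
blue [161.4 253.5] [134, 228, 53, 51, 2363] [0.5628 0.2473 0.0059] -0.006 0.062
brown [254.9 252.7] [0, 86, 556, 334, 139789] [0.5461 0.0138 0.0007] -0.762 0.694
brown [289.  165.7] [282, 160, 15, 13, 159] [ 0.7828 -0.1118  0.0019] -0.006 0.025
brown [322.8 212.8] [319, 209, 9, 8, 55] [ 0.6362 -0.1902  0.0267] 0.016 0.033
brown [345.9 216.5] [342, 213, 9, 8, 60] [ 0.622  -0.2506  0.0277] 0.017 0.035
brown [334.7 219.2] [331, 215, 9, 9, 63] [ 0.6168 -0.2204  0.028 ] 0.019 0.036
brown [242.  263.9] [239, 258, 7, 13, 79] [0.5035 0.0281 0.1257] 0.065 0.131
scene table med 0.0003597070218097631 0.0038616009096677233
orange [297.1 187.4] [293, 174, 8, 28, 171] [0.5163 0.0275 0.1045] -0.001 0.129
blue [382.7 206.5] [346, 182, 75, 51, 2574] [0.5601 0.2488 0.0279] -0.001 0.057
brown [137.9 176.1] [36, 148, 186, 66, 2326] [ 0.1121 -0.2372 -0.    ] -0.004 0.004
brown [284.  176.4] [282, 172, 7, 12, 16] [0.4232 0.038  0.0879] -0.0 0.095
brown [125.6 174.5] [123, 174, 7, 2, 12] [ 7.470e-02 -2.941e-01 -1.000e-04] -0.001 0.001
brown [135.5 17
[... 1861 characters left out ...]
, 207] [ 7.840e-01 -1.476e-01  6.000e-04] -0.002 0.018
brown [296.8 312.4] [288, 309, 19, 8, 70] [ 7.726e-01 -1.077e-01  7.000e-04] -0.001 0.022
brown [ 96.4 316.5] [91, 312, 12, 10, 52] [ 0.6287 -0.4362  0.0007] -0.001 0.003
brown [103.  317.9] [100, 314, 6, 7, 13] [ 0.6393 -0.426   0.0012] 0.0 0.003
brown [199.4 322.6] [198, 321, 5, 4, 9] [ 0.7228 -0.274   0.001 ] -0.001 0.003
red [365.3 300.7] [345, 284, 41, 34, 565] [0.8179 0.0113 0.0221] 0.006 0.029
red [149.3 305.2] [143, 299, 14, 14, 151] [ 0.6618 -0.3468  0.0201] 0.005 0.027
turq [140.4 284.3] [135, 279, 12, 12, 123] [ 0.5974 -0.3503  0.0197] 0.007 0.028
turq [110.3 307.1] [104, 301, 14, 14, 151] [ 0.6369 -0.4103  0.0198] 0.005 0.027
```

View pics/top0c.png

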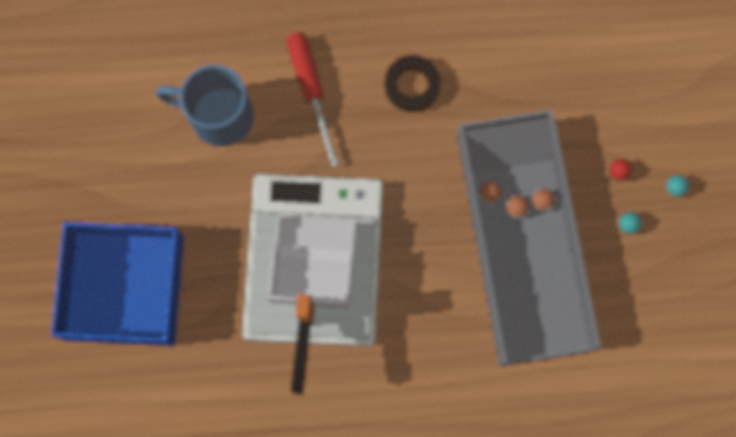

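View pics/scene0c.png

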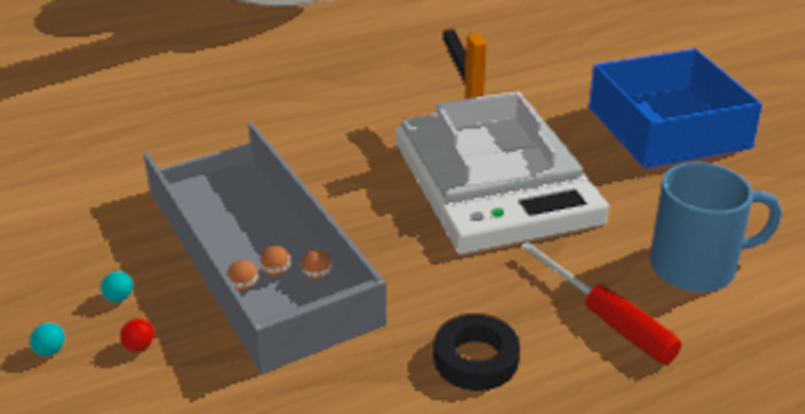

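```bash
cat > meas.py <<'E'
from h import *
def rect(P,nm,exp=None):
    (c,s,a)=cv2.minAreaRect((P[:,:2]*1000).astype(np.float32)); print(nm,len(P),"c",np.round(c,1),"size",np.round(s,1),"ang",round(a,2))
for n in ("top","scene"):
    im=cv2.imread(f"pics/{n}0.png"); D=np.load(f"pics/{n}0.npy"); c=Cam(n); P=c.cloud(D); hsv=cv2.cvtColor(im,cv2.COLOR_BGR2HSV)
    z=P[...,2]; X=P[...,0]; Y=P[...,1]
    def reg(x0,x1,y0,y1,z0,z1): return (D>0)&(X>x0)&(X<x1)&(Y>y0)&(Y<y1)&(z>z0)&(z<z1)
    rect(P[reg(.42,.76,-.34,-.12,.012,.06)],n+" tray all")
    rect(P[reg(.42,.76,-.34,-.12,.04,.06)],n+" tray rim")
    rect(P[reg(.48,.64,.16,.34,.012,.07)],n+" bin")
    rect(P[reg(.46,.69,-.09,.12,.014,.045)],n+" scale body+plat")
    rect(P[reg(.46,.69,-.09,.12,.032,.0375)],n+" plat")
    rect(P[reg(.46,.69,-.09,.12,.012,.028)],n+" strip/sides")
    rect(P[reg(.505,.69,-.09,.12,.046,.075)],n+" pan")
    t=reg(.3,.50,-.09,.12,.05,.105)&(hsv[...,2]<70); q=P[t]
    print("tail n",len(q), q.min(0).round(4),q.max(0).round(4))
    if len(q)>5:
        pc=np.polyfit(q[:,0],q[:,1],1); print(" tail dir dy/dx",pc, "z fit",np.polyfit(q[:,0],q[:,2],1))
    u=reg(.4,.56,-.03,.08,.118,.14); q=P[u]; print("upr top",len(q),q.mean(0).round(4),q.min(0).round(4),q.max(0).round(4))
E
python3 meas.py
```

```text
top tray all 1750 c [ 610.4 -249.2] size [339.6 197.8] ang 11.25
top tray rim 565 c [ 581.1 -225.3] size [279.4 111.2] ang 5.23
top bin 864 c [560.  243.8] size [132.3 131.2] ang 82.86
top scale body+plat 3688 c [585.   19.9] size [150.5 213.9] ang 82.91
top plat 1269 c [570.3  21.5] size [139.8 173.9] ang 82.82
top strip/sides 1084 c [585.4  19.8] size [150.5 214.8] ang 82.91
top pan 195 c [565.3  21.1] size [ 88.4 100.4] ang 80.95
tail n 106 [0.4189 0.0265 0.079 ] [0.4935 0.0451 0.0995]
 tail dir dy/dx [-0.16180298  0.1111257 ] z fit [-0.14862095  0.15758629]
upr top 62 [0.5062 0.03   0.1268] [0.4948 0.0224 0.1203] [0.5174 0.0384 0.131 ]
scene tray all 3128 c [ 609.  -249.5] size [346.7 198. ] ang 11.49
scene tray rim 906 c [ 578.2 -225.8] size [286.5 111.2] ang 5.21
scene bin 2126 c [560.2 242.4] size [132.1 135.5] ang 82.86
scene scale body+plat 3263 c [586.2  18.4] size [150. 213.] ang 82.89
scene plat 936 c [553.4  22.5] size [141.2 143.3] ang 82.46
scene strip/sides 1540 c [586.2  18.4] size [150. 213.] ang 82.89
scene pan 563 c [561.8  20.8] size [ 89.2 111.9] ang 81.13
tail n 101 [0.4224 0.024  0.0748] [0.4936 0.0468 0.0956]
 tail dir dy/dx [-0.2259727   0.13781512] z fit [-0.21093776  0.18333175]
upr top 54 [0.5101 0.0279 0.1246] [0.4967 0.0216 0.118 ] [0.5201 0.0364 0.1286]
```

```bash
cat > m2.py <<'E'
from h import *
def ax(a): a=np.radians(a); return np.array([[np.cos(a),np.sin(a)],[-np.sin(a),np.cos(a)]])
for n in ("top","scene"):
    im=cv2.imread(f"pics/{n}0.png"); D=np.load(f"pics/{n}0.npy"); P=Cam(n).cloud(D); z=P[...,2]
    def loc(o,a): return (P[...,:2]*1000-o)@ax(a).T
    # scoop
    L=loc([519,28.3],-9.1); 
    for nm,b in (("pan",(-8,110,-60,60,45,69)),("rear rim",(-10,20,-60,60,60,70)),("upr",(-40,5,-15,15,121,132)),("tail",(-115,-30,-15,15,70,100)),):
        m=(D>0)&(L[...,0]>b[0])&(L[...,0]<b[1])&(L[...,1]>b[2])&(L[...,1]<b[3])&(z*1000>b[4])&(z*1000<b[5]); q=L[m]
        if len(q): print(n,nm,len(q),np.percentile(q,[1,5,50,95,99],axis=0).round(1).T.tolist(), np.median(z[m]).round(4))
    # scale
    L=loc([566,22],-7.1)
    for nm,b in (("plat",(-90,72,-90,90,31,39)),("body",(-90,140,-90,90,16,27))):
        m=(D>0)&(L[...,0]>b[0])&(L[...,0]<b[1])&(L[...,1]>b[2])&(L[...,1]<b[3])&(z*1000>b[4])&(z*1000<b[5]); q=L[m]
        print(n,nm,len(q),np.percentile(q,[0.5,2,50,98,99.5],axis=0).round(1).T.tolist())
    L=loc([580,-225.5],5.2)
    for nm,b in (("tray rim",(-150,150,-70,70,41,51)),("near wall",(-150,-125,-45,45,15,27)),("floor",(-120,85,-45,45,-1,10))):
        m=(D>0)&(L[...,0]>b[0])&(L[...,0]<b[1])&(L[...,1]>b[2])&(L[...,1]<b[3])&(z*1000>b[4])&(z*1000<b[5]); q=L[m]
        if len(q): print(n,nm,len(q),np.percentile(q,[0.5,2,50,98,99.5],axis=0).round(1).T.tolist(),np.median(z[m]).round(4))
    hs=cv2.cvtColor(im,cv2.COLOR_BGR2HSV)
B=[(322.8,212.8),(345.9,216.5),(334.7,219.2)];c=Cam("top")
for b in B:
    p=c.plane(*b,.017); print("ball",p.round(4),((p[:2]*1000-[580,-225.5])@ax(5.2).T).round(1))
E
python3 m2.py
```

```text
top pan 195 [[-1.1, -0.7, 32.0, 89.3, 96.5], [-44.0, -43.8, 12.3, 43.3, 44.2]] 0.0588
top rear rim 55 [[-0.9, -0.7, 1.5, 18.2, 19.3], [-43.6, -42.7, -7.7, 42.6, 43.4]] 0.0662
top upr 60 [[-24.3, -23.9, -13.0, -2.2, -1.0], [-7.0, -6.6, -0.0, 6.3, 6.9]] 0.1271
top tail 175 [[-102.7, -100.0, -67.1, -33.6, -31.0], [-7.0, -6.7, -0.6, 6.2, 7.2]] 0.0898
top plat 1766 [[-82.3, -80.8, -19.2, 54.7, 56.8], [-69.3, -68.0, -3.9, 67.7, 69.5]]
top body 965 [[-87.5, -86.9, 73.1, 104.3, 127.6], [-74.7, -74.3, -4.9, 73.7, 74.8]]
top tray rim 516 [[-137.9, -132.5, 53.1, 139.6, 140.2], [-55.5, -54.9, -6.1, 55.2, 55.5]] 0.0459
top near wall 57 [[-140.0, -139.9, -137.8, -135.9, -135.7], [-44.1, -42.8, 5.2, 44.5, 44.8]] 0.0218
top floor 2141 [[-119.2, -116.6, -28.9, 80.9, 84.4], [-44.7, -43.3, -0.1, 43.3, 44.5]] 0.0045
scene pan 566 [[-2.7, -1.3, 4.3, 87.4, 95.8], [-44.9, -44.4, 3.6, 41.9, 43.0]] 0.0565
scene rear rim 143 [[-5.7, -2.4, 1.5, 12.9, 18.0], [-44.3, -43.0, -1.5, 41.1, 42.7]] 0.0653
scene upr 45 [[-22.5, -21.5, -9.2, -0.4, 0.7], [-7.4, -7.0, -2.4, 4.2, 5.3]] 0.1265
scene tail 120 [[-102.5, -98.0, -69.6, -37.3, -33.0], [-8.0, -7.6, -4.8, 4.6, 5.5]] 0.0885
scene plat 1335 [[-79.1, -73.7, 5.7, 56.9, 57.9], [-70.7, -69.6, -13.5, 66.5, 67.9]]
scene body 1378 [[-78.7, -56.4, 81.3, 105.9, 106.7], [-75.7, -75.3, -14.2, 68.9, 71.1]]
scene tray rim 839 [[-137.3, -127.9, 90.0, 140.1, 140.6], [-55.6, -55.4, -6.4, 54.7, 55.3]] 0.0456
scene near wall 134 [[-142.0, -141.5, -137.4, -134.0, -133.2], [-40.5, -39.7, 2.8, 43.6, 44.5]] 0.02
scene floor 2022 [[-118.7, -115.4, -21.3, 81.6, 84.4], [-36.1, -34.7, 2.8, 43.3, 44.7]] 0.0044
ball [ 0.6391 -0.1913  0.017 ] [62.  28.7]
ball [ 0.6242 -0.2522  0.017 ] [ 41.5 -30.6]
ball [ 0.6191 -0.2215  0.017 ] [39.3  0.5]
```

```bash
cat >> h.py <<'E'
import json,os
Rdown=R.from_matrix(np.array([[0,1,0],[1,0,0],[0,0,-1.]])) # tool x=+y, y=+x, z=-z
def Rt(yaw,pitch=0,tilt=0):
    """scoop heading yaw (deg), mouth-up pitch (deg); tilt = extra tool forward tilt relative to scoop"""
    return R.from_euler('z',yaw,degrees=True)*R.from_euler('y',-(pitch+tilt),degrees=True)*Rdown
def load():
    if os.path.exists('cmd.json'):
        j=json.load(open('cmd.json')); return np.array(j['p']),R.from_quat(j['q'])
    o=env.observe(); return np.array([0.238,-0.578,0.2]),rot(o["eef_rot"])
def rec(row):
    p,r=load(); p=p+r.apply(np.array(row[3:6])/1000); r=r*R.from_rotvec(row[:3]); json.dump(dict(p=p.tolist(),q=r.as_quat().tolist()),open('cmd.json','w')); cmp()
def cmp():
    p,r=load(); o=env.observe(); m=rot(o["eef_rot"])
    print("t",round(o["time"],2),"cmd",p.round(4),"meas",o["tool_pos"].round(4),"diff mm",((o["tool_pos"]-p)*1000).round(1),"rotdiff deg",np.degrees((r.inv()*m).as_rotvec()).round(2),"F",o["ft_force"].round(1),"open",round(o["opening"]*1000,1),"q",o["qpos"].round(2))
def off(pos,Rg,label=""):
    p,r=load(); s=r.inv().apply(np.asarray(pos)-p)*1000; w=(r.inv()*Rg).as_rotvec()
    print(label,"turn",w.round(4),"shift",s.round(1))
def grip2tcp(g,Rg): return np.asarray(g)+Rg.apply([0,0,0.0187])
# scoop-held helper: pose of scoop origin o (world), yaw, pitch -> tcp, for grip offset in scoop frame (m) and tool tilt
def scoop2tcp(o,yaw,pitch,g,tilt=0,tcpx=0.0187):
    S=R.from_euler('z',yaw,degrees=True)*R.from_euler('y',-pitch,degrees=True)
    Rg=Rt(yaw,pitch,tilt); return grip2tcp(np.asarray(o)+S.apply(g),Rg),Rg
UP=np.array([-.015,0,.076]); TAIL=np.array([-.075,0,.048])
E
python3 - <<'E'
from h import *
cmp()
r=Rt(-9.1)
print(r.as_matrix().round(3), load()[1].as_matrix().round(3))
off(grip2tcp([.5063,.0304,.111],r)+[0,0,.1],r,"above"); off(grip2tcp([.5063,.0304,.111],r),r,"grasp")
E
```

```text
t 0.1 cmd [ 0.238 -0.578  0.2  ] meas [ 0.2379 -0.5773  0.1988] diff mm [-0.1  0.7 -1.2] rotdiff deg [0. 0. 0.] F [ 0.2 -0.3 -0.6] open 84.9 q [-0.92  0.39  0.01 -0.   -1.19 -0.26]
[[ 0.158  0.987  0.   ]
 [ 0.987 -0.158  0.   ]
 [ 0.     0.    -1.   ]] [[-0.381  0.925 -0.001]
 [ 0.925  0.381  0.002]
 [ 0.002 -0.    -1.   ]]
above turn [-0.0006 -0.0019  0.5494] shift [460.4 479.7   8.6]
grasp turn [-0.0006 -0.0019  0.5494] shift [460.2 479.8 108.6]
```

What could be taken for the insulators: red ball at top (380,203), turquoise balls at (404,211) and (384,227). The brown banded ones are inside the tray, at (323,213), (346,216) and (335,219), and both close crops confirm it. There is only one scoop, on the scale, with its orange upright at top (242,264).

Emit:
jog_arm(
  motion=[
    [[0,0,0.05,35,36,1,-1],[0,0,0.1,75,78,2,-1],[0,0,0.15,115,120,3,-1],[0,0,0.2,155,162,4,-1],[0,0,0.25,195,204,5,-1],[0,0,0.3,235,246,6,-1],[0,0,0.35,275,288,7,-1],[0,0,0.4,315,330,8,-1],[0,0,0.45,355,372,8,-1],[0,0,0.5,395,413,8,-1],[0,0,0.55,430,450,8,-1],[0,0,0.55,460,480,8,-1]],
  ],
  grip_force=60,
)

```text
time: 1.6
tool_pos: [0.5069, 0.0323, 0.1915]
eef_rot: [-0.0, 0.761, 0.649, -0.0]
ft_force: [0.6, -0.9, 0.1]
opening: 0.0858
```

Run:
```python
from h import *
rec([0,0,.55,460,480,8])
r=Rt(-9.1)
off(grip2tcp([.5063,.0304,.111],r),r,"grasp")
```

```text
t 1.6 cmd [ 0.7845 -0.1995  0.1916] meas [0.5069 0.0323 0.1915] diff mm [-2.776e+02  2.317e+02 -2.000e-01] rotdiff deg [ -0.     0.   -31.51] F [ 0.6 -0.9  0.1] open 85.8 q [ 0.38  0.19 -0.29 -0.   -1.09 -2.11]
grasp turn [-5.000e-04  3.000e-04 -5.495e-01] shift [  -6.4 -360.8   99.5]
```

Run:
```python
from h import *
p=np.array([0.238,-0.578,0.2]); r=rot([-9.36077921e-04,5.56421787e-01,8.30899273e-01,5.62346405e-04])
p=p+r.apply(np.array([460,480,8])/1000); r=r*R.from_rotvec([0,0,.55])
json.dump(dict(p=p.tolist(),q=r.as_quat().tolist()),open('cmd.json','w')); cmp()
r=Rt(-9.1)
off(grip2tcp([.5063,.0304,.111],r),r,"grasp")
```

```text
t 1.6 cmd [0.5067 0.0301 0.193 ] meas [0.5069 0.0323 0.1915] diff mm [ 0.3  2.1 -1.5] rotdiff deg [-0.04 -0.11 -0.06] F [ 0.6 -0.9  0.1] open 85.8 q [ 0.38  0.19 -0.29 -0.   -1.09 -2.11]
grasp turn [-0.0012 -0.0018 -0.0005] shift [  0.   -0.3 100.7]
```

Emit:
jog_arm(
  motion=[
    [[0,0,0,0,0,25,-1],[0,0,0,0,0,55,-1],[0,0,0,0,0,80,-1],[0,0,0,0,0,95,-1],[0,0,0,0,0,100,-1],[0,0,0,0,0,100,-1]],
  ],
)

```text
time: 2.35
tool_pos: [0.507, 0.0303, 0.0921]
eef_rot: [0.0, 0.761, 0.649, 0.0]
ft_force: [1.0, -0.1, 1.0]
opening: 0.0859
```

Run:
```python
from h import *
rec([0,0,0,0,0,100])
p,d=env.capture("scene"); cv2.imwrite("pics/s1.png",cv2.resize(p[120:300,200:400],None,fx=3.5,fy=3.3))
```

```text
t 2.35 cmd [0.5066 0.0303 0.093 ] meas [0.507  0.0303 0.0921] diff mm [ 0.5 -0.  -0.8] rotdiff deg [-0.1  -0.1  -0.01] F [ 1.  -0.1  1. ] open 85.9 q [ 0.38  0.3  -0.43  0.   -0.85 -2.11]
```

View pics/s1.png

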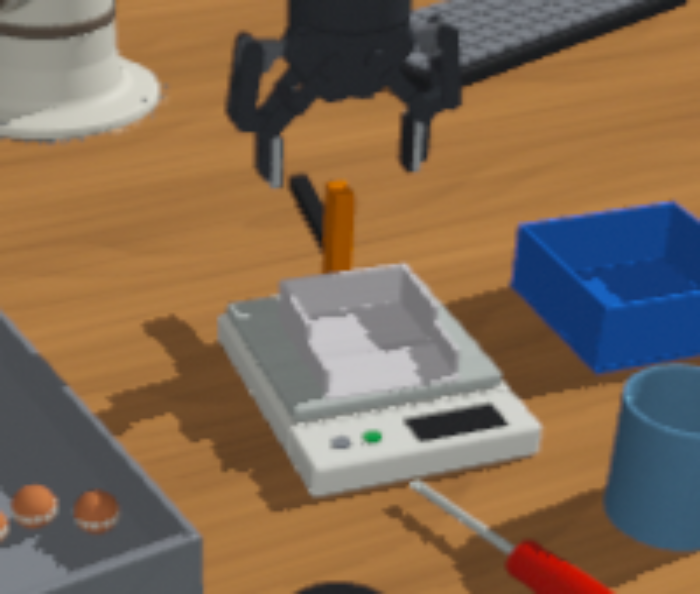

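Run:
```python
from h import *
c=Cam("scene"); p,r=load()
def px(P): u=c.proj(P); return ((u-[200,120])*[3.5,3.3]).round(0)
for s in (-1,1):
    for dz in (0,-.013): print(s,dz,px(p+r.apply([s*.043,0,dz])))
print("upr top",px(np.array([.5063,.0304,.127])))
p,d=env.capture("scene");P=c.cloud(d)
hsv=cv2.cvtColor(p,cv2.COLOR_BGR2HSV)
m=(d>0)&(hsv[...,2]<95)&(P[...,0]>.45)&(P[...,0]<.58)&(abs(P[...,1]-.03)<.08)&(P[...,2]>.08)&(P[...,2]<.18)
v,u=np.nonzero(m)
for zz in (.09,.1,.11,.12,.13):
    k=abs(P[m][:,2]-zz)<.005; q=P[m][k]; print(zz,len(q),[q[q[:,1]<.03].mean(0).round(3),q[q[:,1]>.03].mean(0).round(3)] if len(q) else '')
```

```text
-1 0 [274. 238.]
-1 -0.013 [275. 221.]
1 0 [398. 222.]
1 -0.013 [399. 206.]
upr top [339. 186.]
0.09 35 [array([0.489, 0.026, 0.088]), array([0.461, 0.036, 0.088])]
0.1 4 [array([0.496, 0.024, 0.1  ]), array([nan, nan, nan])]
0.11 2 [array([0.495, 0.025, 0.107]), array([nan, nan, nan])]
0.12 0 
0.13 0 <stdin>:12: RuntimeWarning: Mean of empty slice.
  ret = um.true_divide(
```

Run:
```python
from h import *
c=Cam("scene")
p,d=env.capture("scene");P=c.cloud(d); cv2.imwrite("pics/s2.png",cv2.resize(p[120:220,230:360],None,fx=6,fy=6,interpolation=cv2.INTER_NEAREST))
for u,v in ((277,172),(278,174),(279,170),(275,168),(317,165),(318,168),(319,162),(297,178),(297,174),(297,176)): print(u,v,p[v,u],P[v,u].round(3))
c=Cam("top"); p,d=env.capture("top"); cv2.imwrite("pics/t2.png",cv2.resize(p[200:340,170:330],None,fx=5,fy=4.2,interpolation=cv2.INTER_CUBIC))
cmp()
```

```text
277 172 [67 63 62] [ 0.505 -0.019  0.147]
278 174 [120 119 115] [ 0.511 -0.019  0.145]
279 170 [127 126 121] [ 0.509 -0.016  0.154]
275 168 [44 40 38] [ 0.505 -0.024  0.158]
317 165 [30 29 28] [0.524 0.071 0.155]
318 168 [114 113 109] [0.526 0.073 0.148]
319 162 [119 117 113] [0.523 0.076 0.161]
297 178 [  0  70 137] [0.515 0.026 0.128]
297 174 [ 42 117 185] [0.497 0.036 0.127]
297 176 [  0 114 208] [0.507 0.03  0.129]
t 2.55 cmd [0.5066 0.0303 0.093 ] meas [0.5072 0.0305 0.0927] diff mm [ 0.7  0.1 -0.3] rotdiff deg [-0.16 -0.06 -0.01] F [ 0.4 -0.6  0.5] open 85.0 q [ 0.38  0.3  -0.43  0.   -0.85 -2.11]
```

View pics/s2.png

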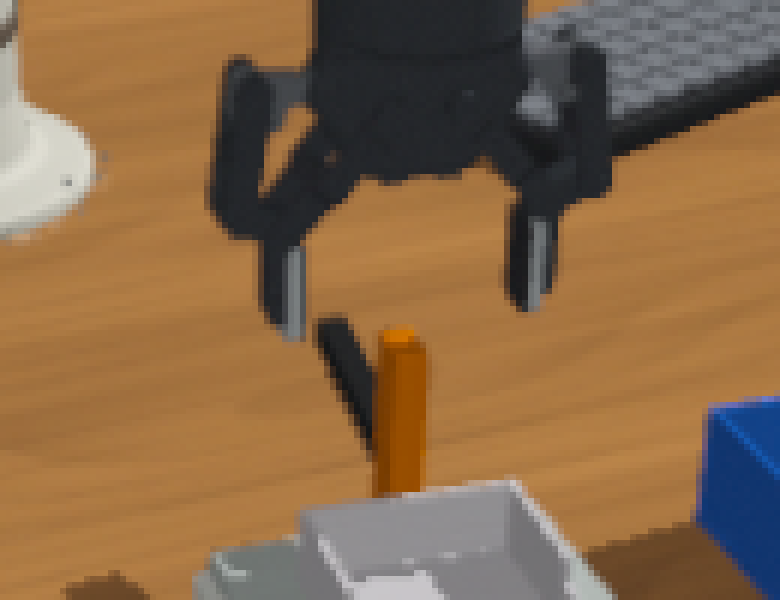

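View pics/t2.png

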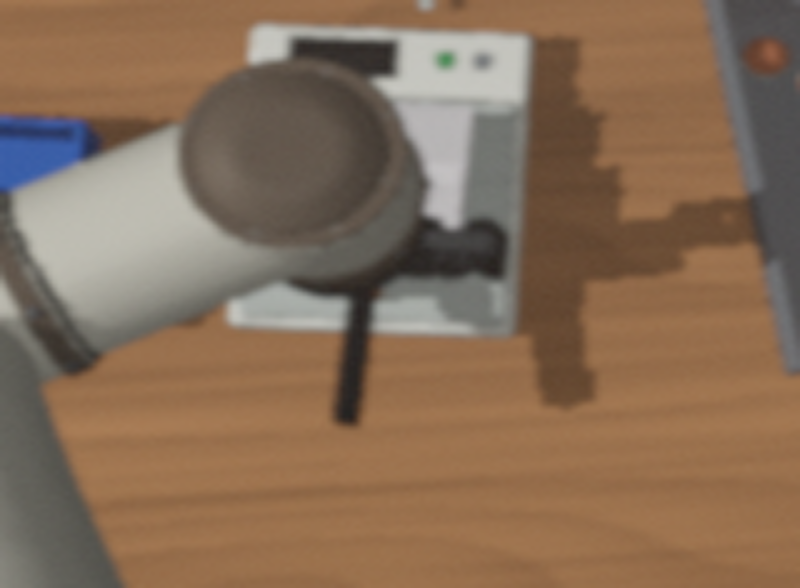

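The fingertips in the scene picture (at (278,174) and (318,168), depth gives z≈0.145) sit about 38 mm higher than the reported TCP implies. I'll step down 20 mm and look again before closing.

Emit:
jog_arm(
  motion=[
    [[0,0,0,0,0,10,-1],[0,0,0,0,0,20,-1],[0,0,0,0,0,20,-1]],
  ],
)

```text
time: 2.92
tool_pos: [0.5057, 0.03, 0.0705]
eef_rot: [-0.001, 0.761, 0.649, -0.001]
ft_force: [0.1, 0.9, -0.0]
opening: 0.0852
```

```bash
cat > tips.py <<'E'
from h import *
import sys
c=Cam("scene")
p,d=env.capture("scene");P=c.cloud(d); cv2.imwrite(sys.argv[1],cv2.resize(p[120:220,230:360],None,fx=6,fy=6,interpolation=cv2.INTER_NEAREST))
q,r=load()
L=r.inv().apply((P-q).reshape(-1,3)).reshape(P.shape)*1000
g=p.astype(int).max(-1)-p.astype(int).min(-1)
m=(d>0)&(g<22)&(abs(L[...,0])<65)&(abs(L[...,1])<25)&(L[...,2]>-110)&(L[...,2]<10)&((abs(L[...,0])>10))
for s in (-1,1):
    k=m&(np.sign(L[...,0])==s); w=L[k]; print(s,len(w),"tool z max",np.percentile(w[:,2],[90,97,99]).round(1), "x at tip",np.median(w[w[:,2]>np.percentile(w[:,2],85)],0).round(1))
E
python3 - <<'E'
from h import *
rec([0,0,0,0,0,20])
E
python3 tips.py pics/s3.png
```

```text
t 2.92 cmd [0.5066 0.0304 0.073 ] meas [0.5057 0.03   0.0705] diff mm [-0.8 -0.4 -2.4] rotdiff deg [ 0.07 -0.18  0.  ] F [ 0.1  0.9 -0. ] open 85.2 q [ 0.38  0.33 -0.45 -0.   -0.8  -2.11]
-1 295 tool z max [-49.    7.9   9. ] x at tip [-43.3  12.7   5.3]
1 254 tool z max [4.7 7.8 9.2] x at tip [35.9 13.9  6.2]
```

View pics/s3.png

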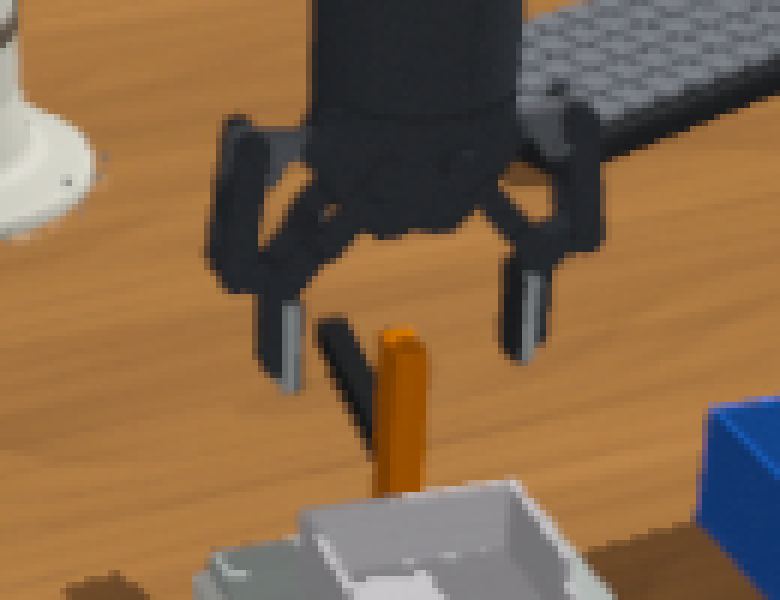

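Run:
```python
from h import *
c=Cam("scene"); q,r=load()
for u,v in ((278.3,185),(317.3,180),(275,184)):
    d=c.ray(u,v); 
    # intersect with plane tool y=0 (through tcp)
    n=r.apply([0,1,0]); t=((q-c.p)@n)/(d@n); P=c.p+d*t; print(P.round(4),(r.inv().apply(P-q)*1000).round(1))
```

```text
[ 0.4997 -0.0126  0.1112] [-43.4   0.  -38.3]
[0.5146 0.0803 0.1111] [ 50.7   0.  -38. ]
[ 0.4985 -0.0203  0.1149] [-51.2   0.  -42. ]
```

Emit:
jog_arm(
  motion=[
    [[0,0,0,0,0,0,1],[0,0,0,0,0,0,1],[0,0,0,0,0,0,1],[0,0,0,0,0,0,1],[0,0,0,0,0,0,1],[0,0,0,0,0,0,1]],
  ],
  grip_force=60,
)

```text
time: 3.72
tool_pos: [0.5069, 0.0305, 0.0721]
eef_rot: [0.0, 0.761, 0.649, 0.0]
ft_force: [-1.3, 1.0, 3.0]
opening: 0.013
```

```bash
python3 tips.py pics/s4.png; python3 -c "from h import *; cmp()"
```

```text
-1 313 tool z max [-2.1  8.6  9.6] x at tip [-20.1  14.1   6.1]
1 295 tool z max [-39.8   7.9   9.1] x at tip [18.4 11.9  5.3]
t 3.77 cmd [0.5066 0.0304 0.073 ] meas [0.5069 0.0305 0.0721] diff mm [ 0.3  0.1 -0.9] rotdiff deg [-0.1  -0.09 -0.02] F [-1.3  1.1  2.3] open 12.7 q [ 0.38  0.32 -0.45  0.   -0.8  -2.11]
```

View pics/s4.png

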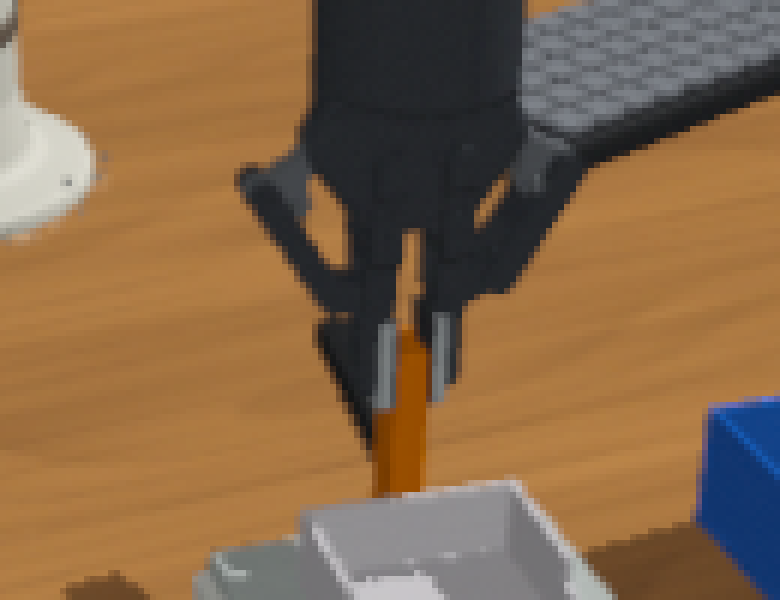

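Gripped: opening is 12.7 mm on the 14 mm upright, and the pads cover about the top 29 mm of it (crop (385..450, 320..408)). The camera puts the fingers about 26 mm higher than the reported TCP. I'll lift and tilt over the tray to see whether that is a tool-length or a world-height offset.

```bash
cat >> h.py <<'E'
def save_T(o,yaw,pitch,name='T.json',zb=0.0):
    p,r=load(); p=p+[0,0,zb]; S=R.from_euler('z',yaw,degrees=True)*R.from_euler('y',-pitch,degrees=True)
    json.dump(dict(t=r.inv().apply(np.asarray(o)-p).tolist(),q=(r.inv()*S).as_quat().tolist(),zb=zb),open(name,'w'))
def tcp_for(o,yaw,pitch,name='T.json'):
    j=json.load(open(name)); S=R.from_euler('z',yaw,degrees=True)*R.from_euler('y',-pitch,degrees=True)
    r=S*R.from_quat(j['q']).inv(); return np.asarray(o)-r.apply(j['t'])-[0,0,j['zb']], r
def scoop_now(name='T.json',meas=False):
    j=json.load(open(name)); p,r=load()
    if meas: o=env.observe(); p,r=o["tool_pos"],rot(o["eef_rot"])
    o=p+[0,0,j['zb']]+r.apply(j['t']); S=r*R.from_quat(j['q']); return o,S
def tray(x,y,z): # mm -> world m
    a=np.radians(5.2); return np.array([580+x*np.cos(a)-y*np.sin(a),-225.5+x*np.sin(a)+y*np.cos(a),z])/1000
E
python3 - <<'E'
from h import *
save_T([.5211,.0280,.035],-9.1,0)            # case A
save_T([.5211,.0280,.035],-9.1,0,'TB.json',.026) # case B
for l,a in (("lift",([.5211,.0280,.115],-9.1,0)),("over tray",(tray(-95,0,115),5.2,0)),("tilt",(tray(-95,0,115),5.2,18)),("down",(tray(-95,0,6),5.2,0))): off(*tcp_for(*a),l)
E
```

```text
lift turn [-0. -0.  0.] shift [  0.1  -0.1 -80. ]
over tray turn [ 0.0005 -0.0003 -0.2496] shift [-268.     6.7  -80.5]
tilt turn [-0.3121  0.0391 -0.2481] shift [-270.7   -4.   -74.1]
down turn [ 0.0005 -0.0003 -0.2496] shift [-268.1    6.8   28.5]
```

Emit:
jog_arm(
  motion=[
    [[0,0,0,0,0,-15,1],[0,0,0,0,0,-40,1],[0,0,0,0,0,-65,1],[0,0,-0.03,-20,0,-80,1],[0,0,-0.08,-60,1,-80,1],[0,0,-0.12,-110,3,-80,1],[0,0,-0.16,-160,4,-80,1],[0,0,-0.2,-210,5,-80,1],[0,0,-0.25,-250,7,-80,1],[0,0,-0.25,-265,7,-80,1],[0,0,-0.25,-268,7,-80,1],[0,0,-0.25,-268,7,-80,1]],
  ],
  grip_force=80,
)

```text
time: 5.28
tool_pos: [0.4711, -0.2347, 0.1519]
eef_rot: [-0.0, 0.674, 0.739, 0.0]
ft_force: [-0.5, -0.1, -2.5]
opening: 0.0127
```

```bash
cat > look.py <<'E'
from h import *
import sys
# look.py tag u0 v0 u1 v1 (scene box) ; saves both views + depth
tag=sys.argv[1]
for n in ("scene","top"):
    p,d=env.capture(n); cv2.imwrite(f"pics/{tag}_{n}.png",p); np.save(f"pics/{tag}_{n}.npy",d)
b={"scene":(120,130,320,330),"top":(230,150,400,330)}
ims=[cv2.resize(cv2.imread(f"pics/{tag}_{n}.png")[b[n][1]:b[n][3],b[n][0]:b[n][2]],(395,395 if n=="scene" else 418),interpolation=cv2.INTER_CUBIC)[:395] for n in b]
cv2.imwrite(f"pics/{tag}.png",np.hstack(ims))
E
python3 - <<'E'
from h import *
rec([0,0,-.25,-268,7,-80])
E
python3 look.py a1
```

```text
t 5.28 cmd [ 0.471  -0.2355  0.1525] meas [ 0.4711 -0.2347  0.1519] diff mm [ 0.1  0.8 -0.6] rotdiff deg [-0.04 -0.1  -0.03] F [-0.5 -0.1 -2.5] open 12.7 q [-0.15  0.26 -0.3  -0.   -1.01 -1.33]
```

View pics/a1.png

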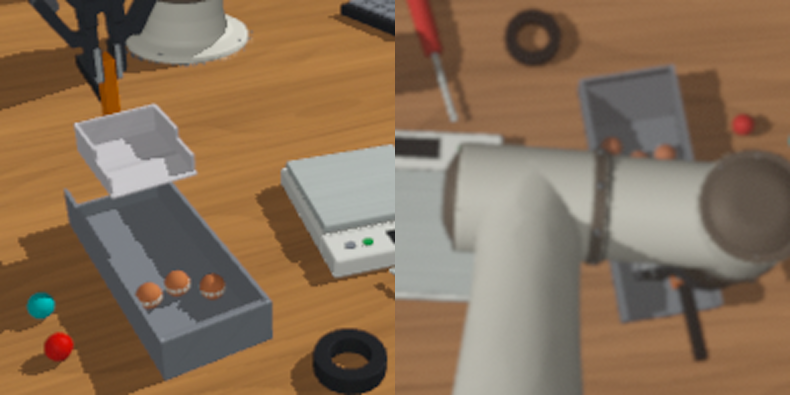

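```bash
cat > sp.py <<'E'
from h import *
import sys
def sp(tag,name='T.json'):
    n="scene"; D=np.load(f"pics/{tag}_{n}.npy"); P=Cam(n).cloud(D); o,S=scoop_now(name)
    L=S.inv().apply((P-o).reshape(-1,3)).reshape(P.shape)*1000
    x,y,z=L[...,0],L[...,1],L[...,2]; ok=D>0
    def st(nm,m,ax):
        q=L[m&ok]; 
        if len(q)>5: print(f"  {nm}: n={len(q)} med {np.median(q[:,ax]).round(1)} p5 {np.percentile(q[:,ax],5).round(1)} p95 {np.percentile(q[:,ax],95).round(1)}")
    print(name,"pred origin",o.round(4))
    a=(abs(x)<12)&(abs(y)<32)&(z>10)&(z<26); st("rear inner face x (0)",a,0)
    q=L[a&ok]; 
    if len(q)>20: print("   face dx/dy,dx/dz deg",np.degrees(np.linalg.lstsq(np.c_[q[:,1:],np.ones(len(q))],q[:,0],rcond=None)[0][:2]).round(2))
    a=(x>10)&(x<45)&(abs(y)<30)&(abs(z-2.5)<9);st("floor z (2.5)",a,2)
    q=L[a&ok]
    if len(q)>20: print("   floor dz/dx,dz/dy deg",np.degrees(np.linalg.lstsq(np.c_[q[:,:2],np.ones(len(q))],q[:,2],rcond=None)[0][:2]).round(2))
    st("lip x max(100)",(x>80)&(x<115)&(abs(y)<25)&(abs(z)<8),0)
    st("sides y(+-44)",(x>5)&(x<50)&(abs(y)<55)&(abs(y)>35)&(z>20)&(z<40)&(y>0),1)
    st("sides y-",(x>5)&(x<50)&(abs(y)<55)&(abs(y)>35)&(z>20)&(z<40)&(y<0),1)
    st("upr front x(-3)",(x>-12)&(x<5)&(abs(y)<6)&(z>38)&(z<58),0)
    st("upr y",(x>-35)&(x<5)&(abs(y)<12)&(z>38)&(z<58),1)
sp(sys.argv[1]); 
if len(sys.argv)>2: sp(sys.argv[1],'TB.json')
E
python3 sp.py a1 b
```

```text
T.json pred origin [ 0.4857 -0.2342  0.1145]
  rear inner face x (0): n=202 med -0.8 p5 -3.1 p95 1.1
   face dx/dy,dx/dz deg [-0.07  1.03]
  floor z (2.5): n=258 med 2.9 p5 1.7 p95 4.1
   floor dz/dx,dz/dy deg [-0.02  0.31]
  lip x max(100): n=176 med 91.1 p5 81.4 p95 99.3
  sides y(+-44): n=57 med 41.7 p5 40.9 p95 43.8
  sides y-: n=52 med -43.0 p5 -43.7 p95 -41.2
  upr front x(-3): n=52 med -4.1 p5 -6.0 p95 -2.4
  upr y: n=91 med -3.2 p5 -6.7 p95 5.9
TB.json pred origin [ 0.4857 -0.2342  0.1145]
  rear inner face x (0): n=202 med -0.8 p5 -3.1 p95 1.1
   face dx/dy,dx/dz deg [-0.07  1.03]
  floor z (2.5): n=258 med 2.9 p5 1.7 p95 4.1
   floor dz/dx,dz/dy deg [-0.02  0.31]
  lip x max(100): n=176 med 91.1 p5 81.3 p95 99.3
  sides y(+-44): n=57 med 41.7 p5 40.9 p95 43.8
  sides y-: n=52 med -43.0 p5 -43.7 p95 -41.2
  upr front x(-3): n=52 med -4.1 p5 -6.1 p95 -2.4
  upr y: n=91 med -3.2 p5 -6.7 p95 5.9
```

Emit:
jog_arm(
  motion=[
    [[-0.1,0,0,0,0,0,1],[-0.2,0,0,0,0,0,1],[-0.31,0,0,0,0,0,1],[-0.31,0,0,0,0,0,1]],
  ],
)

```text
time: 5.88
tool_pos: [0.4694, -0.2345, 0.1518]
eef_rot: [0.103, 0.666, 0.73, 0.114]
ft_force: [0.2, 0.1, -1.6]
opening: 0.012
```

```bash
python3 - <<'E'
from h import *
rec([-.31,0,0,0,0,0])
E
python3 look.py a2;python3 sp.py a2 b
```

```text
t 5.88 cmd [ 0.471  -0.2355  0.1525] meas [ 0.4694 -0.2345  0.1518] diff mm [-1.6  1.  -0.7] rotdiff deg [ 0.02 -0.05 -0.03] F [ 0.2  0.1 -1.6] open 12.0 q [-0.22  0.14 -0.46 -0.15 -0.69 -1.16]
T.json pred origin [ 0.4965 -0.2332  0.1208]
  rear inner face x (0): n=222 med -2.9 p5 -5.8 p95 -0.2
   face dx/dy,dx/dz deg [-0.18 -0.61]
  floor z (2.5): n=106 med 3.3 p5 2.8 p95 3.9
   floor dz/dx,dz/dy deg [-0.27 -0.07]
  lip x max(100): n=105 med 90.4 p5 80.8 p95 98.1
  sides y(+-44): n=48 med 42.2 p5 41.5 p95 43.7
  sides y-: n=44 med -42.7 p5 -43.2 p95 -40.9
  upr front x(-3): n=59 med -6.1 p5 -9.6 p95 -2.7
  upr y: n=99 med -3.1 p5 -6.4 p95 6.8
TB.json pred origin [ 0.5045 -0.2325  0.1221]
  rear inner face x (0): n=173 med -10.2 p5 -11.7 p95 -8.1
   face dx/dy,dx/dz deg [-0.01  1.59]
  floor z (2.5): n=94 med 4.6 p5 4.0 p95 5.1
   floor dz/dx,dz/dy deg [-0.13 -0.1 ]
  lip x max(100): n=67 med 86.1 p5 81.3 p95 90.6
  sides y(+-44): n=60 med 42.3 p5 41.5 p95 44.5
  sides y-: n=50 med -42.7 p5 -43.2 p95 -40.7
  upr front x(-3): n=8 med -10.8 p5 -11.8 p95 -10.0
  upr y: n=88 med -1.6 p5 -6.4 p95 7.0
```

```bash
cat >> h.py <<'E'
def lip(x,z,th,y=0.0):
    t=np.radians(th); return tcp_for(tray(x-100*np.cos(t),y,z-100*np.sin(t)),5.2,th)
E
python3 - <<'E'
from h import *
for x,z,th in ((5,60,0),(5,30,0),(5,6,0)): off(*lip(x,z,th),(x,z,th))
E
```

```text
(5, 60, 0) turn [ 3.105e-01 -3.000e-04  4.000e-04] shift [  0.  -16.9  51.8]
(5, 30, 0) turn [ 3.105e-01 -3.000e-04  4.000e-04] shift [ -0.  -26.   80.4]
(5, 6, 0) turn [ 3.105e-01 -3.000e-04  4.000e-04] shift [-1.000e-01 -3.330e+01  1.033e+02]
```

Emit:
jog_arm(
  motion=[
    [[0.1,0,0,0,-3,10,1],[0.2,0,0,0,-9,25,1],[0.31,0,0,0,-17,52,1],[0.31,0,0,0,-21,66,1],[0.31,0,0,0,-26,80,1],[0.31,0,0,0,-29,90,1],[0.31,0,0,0,-32,98,1],[0.31,0,0,0,-33,102,1],[0.31,0,0,0,-33,102,1]],
  ],
)

```text
time: 7.1
tool_pos: [0.4708, -0.2356, 0.0448]
eef_rot: [0.0, 0.674, 0.738, 0.0]
ft_force: [-0.5, 0.4, -0.9]
opening: 0.0128
```

```bash
python3 - <<'E'
from h import *
rec([.31,0,0,0,-33,102])
E
python3 look.py a3;python3 sp.py a3
python3 - <<'E'
from h import *
for x,z,th in ((30,5.5,0),(60,5.5,0),(84,5.5,0)): off(*lip(x,z,th),(x,z,th))
E
```

```text
t 7.1 cmd [ 0.4706 -0.2353  0.0453] meas [ 0.4708 -0.2356  0.0448] diff mm [ 0.2 -0.2 -0.5] rotdiff deg [-0.06 -0.13 -0.  ] F [-0.5  0.4 -0.9] open 12.8 q [-0.16  0.39 -0.43  0.   -0.75 -1.32]
T.json pred origin [ 0.4853 -0.234   0.0073]
  rear inner face x (0): n=172 med -0.9 p5 -2.6 p95 1.3
   face dx/dy,dx/dz deg [0.1  0.58]
  floor z (2.5): n=271 med 3.2 p5 1.4 p95 4.8
   floor dz/dx,dz/dy deg [-0.07 -0.04]
  lip x max(100): n=239 med 94.8 p5 82.1 p95 107.4
  sides y(+-44): n=123 med 50.5 p5 40.1 p95 52.9
  sides y-: n=93 med -51.6 p5 -54.9 p95 -42.3
  upr front x(-3): n=42 med -3.8 p5 -6.0 p95 -1.5
  upr y: n=77 med -4.6 p5 -8.0 p95 5.1
(30, 5.5, 0) turn [ 0.0005 -0.0002  0.0004] shift [-0.1 25.1  1.8]
(60, 5.5, 0) turn [ 0.0005 -0.0002  0.0004] shift [-0.1 55.1  1.8]
(84, 5.5, 0) turn [ 0.0005 -0.0002  0.0004] shift [-0.1 79.1  1.7]
```

View pics/a3.png

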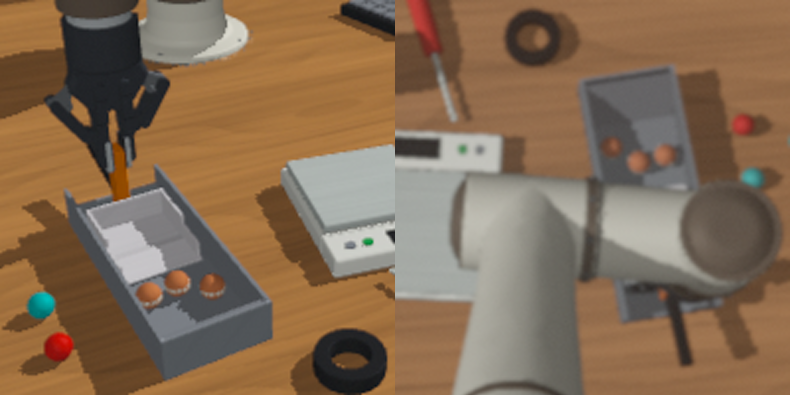

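Scoop flat in the tray (scene crop (90–200,190–280)); the balls are just ahead of the lip, none touched. I'll push them to the ramp's foot.

Emit:
jog_arm(
  motion=[
    [[0,0,0,0,4,1.5,1],[0,0,0,0,12,2,1],[0,0,0,0,20,2,1],[0,0,0,0,28,2,1],[0,0,0,0,36,2,1],[0,0,0,0,44,2,1],[0,0,0,0,52,2,1],[0,0,0,0,60,2,1],[0,0,0,0,68,2,1],[0,0,0,0,74,2,1],[0,0,0,0,79,2,1],[0,0,0,0,80,2,1]],
  ],
)

```text
time: 8.7
tool_pos: [0.5507, -0.2281, 0.0424]
eef_rot: [-0.0, 0.674, 0.738, -0.0]
ft_force: [0.3, -0.6, -1.3]
opening: 0.0128
```

Emit:
jog_arm(
  motion=[
    [[0,0,0,0,0,0,1],[0,0,0,0,0,0,1],[0,0,0,0,0,0,1]],
  ],
)

```text
time: 9.07
tool_pos: [0.5504, -0.2282, 0.0427]
eef_rot: [0.0, 0.674, 0.738, 0.0]
ft_force: [1.1, -0.6, -1.9]
opening: 0.0122
```

```bash
python3 - <<'E'
from h import *
rec([0,0,0,0,80,2])
E
python3 look.py a4;python3 sp.py a4
python3 - <<'E'
from h import *
for a in ((90,6.5,1),(94,11,2),(101,18,5),(108,25,8.5),(115,32,11.5),(122,39,15),(125,43,16.5)): off(*lip(*a),a)
E
```

```text
t 9.07 cmd [ 0.5503 -0.2281  0.0432] meas [ 0.5504 -0.2282  0.0427] diff mm [ 0.2 -0.1 -0.5] rotdiff deg [-0.06 -0.12 -0.  ] F [ 1.1 -0.6 -1.9] open 12.2 q [-0.12  0.49 -0.26 -0.   -0.82 -1.36]
T.json pred origin [ 0.565  -0.2268  0.0053]
  rear inner face x (0): n=186 med -0.9 p5 -2.6 p95 0.8
   face dx/dy,dx/dz deg [-0.03 -0.53]
  floor z (2.5): n=330 med 3.2 p5 1.5 p95 4.9
   floor dz/dx,dz/dy deg [0.25 0.09]
  lip x max(100): n=62 med 97.7 p5 80.7 p95 102.3
  sides y(+-44): n=124 med 43.5 p5 40.1 p95 51.5
  sides y-: n=69 med -44.2 p5 -54.9 p95 -42.2
  upr front x(-3): n=47 med -4.1 p5 -6.1 p95 -2.1
  upr y: n=87 med -5.1 p5 -7.7 p95 4.5
(90, 6.5, 1) turn [-0.017  -0.0002  0.0004] shift [-0.1  4.5  0.7]
(94, 11, 2) turn [-0.0344 -0.0002  0.0004] shift [-0.1  7.8 -1.7]
(101, 18, 5) turn [-0.0868 -0.0002  0.0002] shift [-0.1 13.2 -2.6]
(108, 25, 8.5) turn [-1.479e-01 -2.000e-04  1.000e-04] shift [-0.1 18.7 -2.4]
(115, 32, 11.5) turn [-2.002e-01 -2.000e-04  0.000e+00] shift [-0.1 24.8 -3.1]
(122, 39, 15) turn [-2.613e-01 -2.000e-04 -1.000e-04] shift [-0.1 31.2 -2.8]
(125, 43, 16.5) turn [-2.875e-01 -2.000e-04 -1.000e-04] shift [-0.1 34.  -3.6]
```

View pics/a4.png

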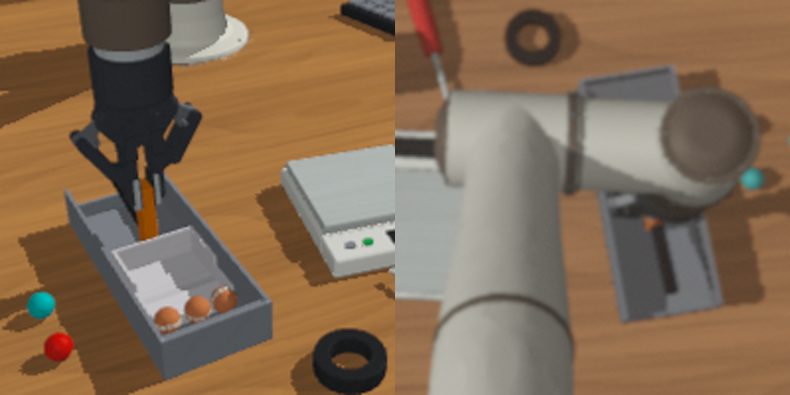

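The three balls lie in a row at the foot of the ramp over the lip (scene crop (165,318), (197,307), (225,298)). Next, up the ramp with the mouth tilting up.

Emit:
jog_arm(
  motion=[
    [[-0.017,0,0,0,4.5,0,1],[-0.034,0,0,0,8,-1.7,1],[-0.06,0,0,0,10.5,-2.2,1],[-0.087,0,0,0,13.5,-2.6,1],[-0.118,0,0,0,16,-2.6,1],[-0.148,0,0,0,19,-2.6,1],[-0.175,0,0,0,22,-2.9,1],[-0.2,0,0,0,25,-3.2,1],[-0.23,0,0,0,28,-3.2,1],[-0.26,0,0,0,31,-3.2,1],[-0.287,0,0,0,34,-3.6,1],[-0.287,0,0,0,34,-3.6,1]],
  ],
)

```text
time: 10.68
tool_pos: [0.584, -0.2252, 0.0461]
eef_rot: [0.096, 0.668, 0.731, 0.106]
ft_force: [0.2, -0.7, -1.5]
opening: 0.0125
```

```bash
python3 - <<'E'
from h import *
rec([-.287,0,0,0,34,-3.6])
E
python3 look.py a5;python3 sp.py a5
```

```text
t 10.68 cmd [ 0.5841 -0.225   0.0468] meas [ 0.584  -0.2252  0.0461] diff mm [-0.1 -0.2 -0.6] rotdiff deg [-0.04 -0.1  -0.02] F [ 0.2 -0.7 -1.5] open 12.5 q [-0.15  0.43 -0.35 -0.14 -0.52 -1.22]
T.json pred origin [ 0.6089 -0.2228  0.0146]
  rear inner face x (0): n=74 med -1.1 p5 -3.5 p95 10.3
   face dx/dy,dx/dz deg [ 0.95 -8.03]
  floor z (2.5): n=262 med 3.2 p5 2.1 p95 10.5
   floor dz/dx,dz/dy deg [-5.01  0.05]
  lip x max(100): n=327 med 99.2 p5 82.6 p95 114.5
  sides y(+-44): n=99 med 41.5 p5 39.9 p95 53.4
  sides y-: n=88 med -44.5 p5 -54.4 p95 -41.6
  upr front x(-3): n=58 med -4.6 p5 -6.6 p95 -2.1
  upr y: n=101 med -4.5 p5 -7.5 p95 5.2
```

View pics/a5.png

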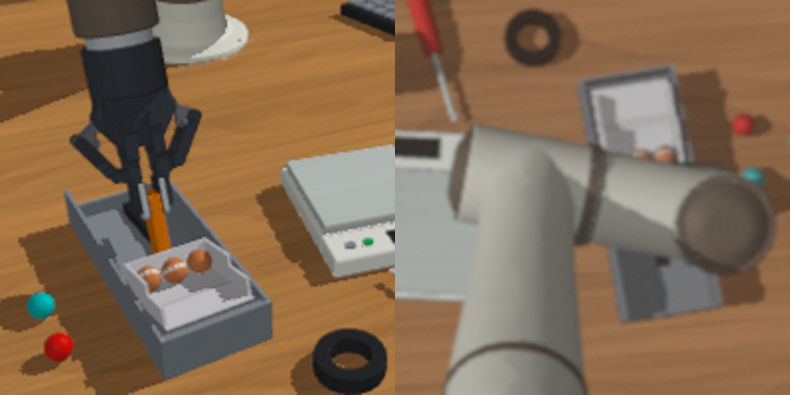

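All three are in the pan against the rear wall (scene crop (150,277), (175,270), (200,260)). Now lift and carry to the scale.

Run:
```python
from h import *
o,S=scoop_now(); 
e=np.array([.5185,.0276,.105])
for l,a in (("up",(o+[0,0,.1],5.2,16.5)),("up12",(o+[-.01,0,.1],5.2,12)),("quart",((o+[-.01,0,.1])*.75+e*.25,2.1,10)),("half",((o+[-.01,0,.1])*.5+e*.5,-1,10)),("over",(e,-7.1,8))): off(*tcp_for(*a),l)
```

```text
up turn [-0.0005 -0.0001 -0.0002] shift [  0.2  28.2 -95.9]
up12 turn [ 0.078  -0.0002 -0.    ] shift [  1.1  21.7 -99.8]
quart turn [ 0.1128 -0.0125  0.0528] shift [  66.4    8.6 -101.8]
half turn [ 0.1126 -0.0249  0.1055] shift [ 131.7   -5.8 -103.4]
over turn [ 0.1469 -0.0455  0.2102] shift [ 262.   -33.1 -106.9]
```

Emit:
jog_arm(
  motion=[
    [[0,0,0,0,3,-10,1],[0,0,0,0,8,-28,1],[0,0,0,0,14,-50,1],[0.02,0,0,0,19,-72,1],[0.05,0,0,0,22,-90,1],[0.078,0,0,1,22,-100,1],[0.09,-0.003,0.01,15,19,-100,1],[0.1,-0.007,0.03,38,14,-101,1],[0.113,-0.0125,0.053,66,9,-102,1],[0.113,-0.019,0.079,98,2,-103,1],[0.113,-0.025,0.105,130,-5,-103,1],[0.12,-0.03,0.13,162,-12,-104,1]],
  ],
)

```text
time: 12.28
tool_pos: [0.5287, -0.0665, 0.1435]
eef_rot: [0.061, 0.72, 0.689, 0.058]
ft_force: [0.1, -0.3, -3.1]
opening: 0.0124
```

Run:
```python
from h import *
rec([0.12, -0.03, 0.13, 162, -12, -104])
e=np.array([.5185,.0276,.105])
off(*tcp_for(e,-7.1,8),"over");off(*tcp_for([.5185,.0276,.06],-7.1,3),"60");off(*tcp_for([.5185,.0276,.0365],-7.1,0),"36.5")
```

```text
t 12.28 cmd [ 0.5288 -0.0676  0.1435] meas [ 0.5287 -0.0665  0.1435] diff mm [-0.   1.1 -0. ] rotdiff deg [-0.14 -0.1   0.03] F [ 0.1 -0.3 -3.1] open 12.4 q [ 0.21  0.19 -0.45  0.06 -0.76 -1.86]
over turn [ 0.0272 -0.0124  0.0805] shift [ 96.3 -34.2  -2.5]
60 turn [ 0.1145 -0.009   0.0812] shift [ 95.9 -38.2  40.8]
36.5 turn [ 0.1668 -0.0069  0.0816] shift [ 95.7 -40.   63.5]
```

Emit:
jog_arm(
  motion=[
    [[0.005,-0.002,0.02,28,-10,-1,1],[0.01,-0.005,0.04,55,-19,-2,1],[0.02,-0.01,0.06,80,-28,-2,1],[0.027,-0.012,0.08,93,-33,-2,1],[0.03,-0.012,0.081,96,-34,2,1],[0.06,-0.011,0.081,96,-36,14,1],[0.09,-0.01,0.081,96,-37,28,1],[0.114,-0.009,0.081,96,-38,41,1],[0.14,-0.008,0.081,96,-39,50,1],[0.167,-0.007,0.082,96,-40,57,1],[0.167,-0.007,0.082,96,-40,61,1],[0.167,-0.007,0.082,96,-40,62,1]],
  ],
)

```text
time: 13.78
tool_pos: [0.5037, 0.0296, 0.0746]
eef_rot: [-0.0, 0.75, 0.662, -0.0]
ft_force: [-0.4, 0.3, -2.0]
opening: 0.0123
```

```bash
python3 - <<'E'
from h import *
rec([0.167, -0.007, 0.082, 96, -40, 62])
E
cat > look2.py <<'E'
from h import *
import sys
tag=sys.argv[1]
for n in ("scene","top"):
    p,d=env.capture(n); cv2.imwrite(f"pics/{tag}_{n}.png",p); np.save(f"pics/{tag}_{n}.npy",d)
b={"scene":(230,130,430,290),"top":(120,180,320,340)}
ims=[cv2.resize(cv2.imread(f"pics/{tag}_{n}.png")[b[n][1]:b[n][3],b[n][0]:b[n][2]],(395,316),interpolation=cv2.INTER_CUBIC) for n in b]
cv2.imwrite(f"pics/{tag}.png",np.hstack(ims))
E
python3 look2.py b1; python3 sp.py b1
python3 - <<'E'
from h import *
off(*tcp_for([.5185,.0276,.035],-7.1,0),"35")
E
```

```text
t 13.78 cmd [0.5037 0.0297 0.0759] meas [0.5037 0.0296 0.0746] diff mm [ 0.  -0.1 -1.3] rotdiff deg [-0.05 -0.11 -0.01] F [-0.4  0.3 -2. ] open 12.3 q [ 0.38  0.32 -0.45 -0.   -0.8  -2.08]
T.json pred origin [0.5183 0.0279 0.038 ]
  rear inner face x (0): n=79 med -1.0 p5 -4.0 p95 10.1
   face dx/dy,dx/dz deg [ 1.   12.21]
  floor z (2.5): n=216 med 2.1 p5 0.6 p95 9.8
   floor dz/dx,dz/dy deg [-3.3   0.44]
  lip x max(100): n=233 med 96.4 p5 82.2 p95 104.8
  sides y(+-44): n=50 med 40.6 p5 38.0 p95 42.7
  sides y-: n=45 med -44.2 p5 -45.3 p95 -41.9
  upr front x(-3): n=36 med -4.1 p5 -5.7 p95 -2.2
  upr y: n=72 med -5.0 p5 -7.8 p95 5.5
35 turn [-0.0002  0.0001 -0.0004] shift [-0.2  0.2  3. ]
```

View pics/b1.png

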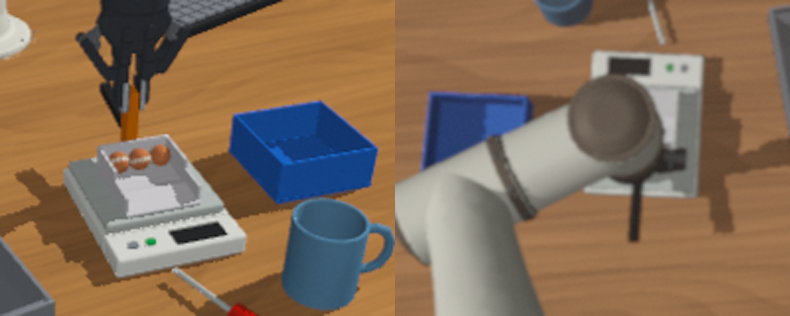

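Emit:
jog_arm(
  motion=[
    [[0,0,0,0,0,1,1],[0,0,0,0,0,2,1],[0,0,0,0,0,2.5,1],[0,0,0,0,0,2.5,1]],
  ],
)

```text
time: 14.38
tool_pos: [0.5038, 0.0297, 0.0723]
eef_rot: [-0.0, 0.75, 0.662, -0.0]
ft_force: [0.4, 0.3, -1.7]
opening: 0.0123
```

Run:
```python
from h import *
rec([0,0,0,0,0,2.5])
```

```text
t 14.38 cmd [0.5037 0.0297 0.0734] meas [0.5038 0.0297 0.0723] diff mm [ 0.1 -0.  -1.1] rotdiff deg [-0.07 -0.11 -0.01] F [ 0.4  0.3 -1.7] open 12.3 q [ 0.38  0.32 -0.46  0.   -0.8  -2.08]
```

Emit:
jog_arm(
  motion=[
    [[0,0,0,0,0,0.5,1],[0,0,0,0,0,1,1],[0,0,0,0,0,1,1]],
  ],
)

```text
time: 14.75
tool_pos: [0.5038, 0.0297, 0.0722]
eef_rot: [0.0, 0.75, 0.662, -0.0]
ft_force: [-3.1, 1.0, 5.0]
opening: 0.0123
```

Run:
```python
from h import *
rec([0,0,0,0,0,1])
```

```text
t 14.75 cmd [0.5037 0.0297 0.0724] meas [0.5038 0.0297 0.0722] diff mm [ 0.1 -0.  -0.3] rotdiff deg [-0.09 -0.11 -0.03] F [-3.1  1.   5. ] open 12.3 q [ 0.38  0.32 -0.46  0.   -0.79 -2.08]
```

Contact with the platform: Fz went from -1.7 to +5 N. Release and withdraw upward.

Emit:
jog_arm(
  motion=[
    [[0,0,0,0,0,0,0.6],[0,0,0,0,0,0,0.2],[0,0,0,0,0,0,0],[0,0,0,0,0,0,-0.3],[0,0,0,0,0,-10,-0.3],[0,0,0,0,0,-40,-0.3],[0,0,0,0,0,-80,-0.3],[0,0,0,0,0,-110,-0.3],[0,0,0,0,-40,-120,-0.3],[0,0,0,0,-60,-120,-0.3]],
  ],
)

```text
time: 16.0
tool_pos: [0.4436, 0.0373, 0.193]
eef_rot: [0.0, 0.75, 0.662, 0.001]
ft_force: [0.2, -0.4, 0.7]
opening: 0.0558
```

```bash
python3 - <<'E'
from h import *
rec([0,0,0,0,-60,-120])
E
python3 look2.py b2
```

```text
t 16.0 cmd [0.4443 0.037  0.1925] meas [0.4436 0.0373 0.193 ] diff mm [-0.7  0.3  0.5] rotdiff deg [-0.22 -0.   -0.01] F [ 0.2 -0.4  0.7] open 55.8 q [ 0.45  0.08 -0.42 -0.   -1.07 -2.15]
```

View pics/b2.png

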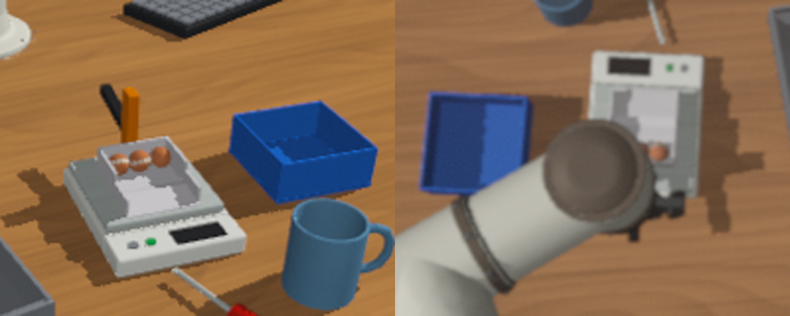

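```bash
sed -i 's/^def sp(tag,name=.T.json.):/def sp(tag,name="T.json",OS=None):/; s/o,S=scoop_now(name)/o,S=OS or scoop_now(name)/; s/^sp(sys.argv\[1\]); $/if __name__=="__main__": sp(sys.argv[1])/; s/^if len(sys.argv)>2:/if __name__=="__main__" and len(sys.argv)>2:/' sp.py
python3 - <<'E'
from h import *
from sp import sp
o=np.array([.5178,.028,.035]); S=R.from_euler('z',-7.1,degrees=True)
sp("b2",OS=(o,S))
for n in ("scene",):
    D=np.load(f"pics/b2_{n}.npy");P=Cam(n).cloud(D);L=S.inv().apply((P-o).reshape(-1,3)).reshape(P.shape)*1000
    m=(D>0)&(L[...,0]<-30)&(L[...,0]>-115)&(abs(L[...,1])<14)&(L[...,2]>36)&(L[...,2]<68); q=L[m]; print(len(q),np.percentile(q,[2,50,98],axis=0).round(1)); print(np.polyfit(q[:,0],q[:,1],1),np.polyfit(q[:,0],q[:,2],1))
g=o+S.apply(TAIL); print("tail grip",g)
Rg=Rt(-7.1,0,10)
tip=.014+.026 
off(g+Rg.apply([0,0,tip])+Rg.apply([0,0,-.08]),Rg,"above"); off(g+Rg.apply([0,0,tip]),Rg,"grasp")
E
```

```text
T.json pred origin [0.5178 0.028  0.035 ]
  rear inner face x (0): n=70 med -0.5 p5 -3.1 p95 9.4
   face dx/dy,dx/dz deg [0.65 8.58]
  floor z (2.5): n=202 med 2.6 p5 1.1 p95 8.6
   floor dz/dx,dz/dy deg [-2.23 -0.5 ]
  lip x max(100): n=243 med 97.6 p5 81.6 p95 105.8
  sides y(+-44): n=53 med 40.8 p5 38.5 p95 43.1
  sides y-: n=51 med -43.9 p5 -44.9 p95 -41.5
  upr front x(-3): n=34 med -3.6 p5 -6.6 p95 -1.2
  upr y: n=71 med -5.7 p5 -7.9 p95 5.5
127 [[-102.    -8.    39.4]
 [ -71.4   -5.    52.4]
 [ -33.7    5.3   60. ]]
[-0.05643381 -7.4209226 ] [-0.19335218 38.53004944]
tail grip [0.4433751  0.03727011 0.083     ]
above turn [-0.176  -0.0016 -0.0011] shift [ 0.  -7.8 70.1]
grasp turn [-0.176  -0.0016 -0.0011] shift [-1.000e-01  6.200e+00  1.489e+02]
```

The loaded scoop is flat and within about 1–2 mm of the platform's middle, and all three balls are in it. Now take the tail.

Emit:
jog_arm(
  motion=[
    [[-0.06,0,0,0,-3,20,-0.3],[-0.12,0,0,0,-6,45,-0.3],[-0.176,0,0,0,-8,70,-0.3],[-0.176,0,0,0,-3,98,-0.3],[-0.176,0,0,0,2,126,-0.3],[-0.176,0,0,0,5,142,-0.3],[-0.176,0,0,0,6,149,-0.3],[-0.176,0,0,0,6,149,-0.3]],
  ],
)

```text
time: 17.1
tool_pos: [0.4506, 0.0363, 0.0422]
eef_rot: [0.066, 0.747, 0.659, 0.058]
ft_force: [-1.1, 0.3, 0.1]
opening: 0.0557
```

```bash
python3 - <<'E'
from h import *
rec([-.176,0,0,0,6,149])
E
python3 look2.py b3
```

```text
t 17.1 cmd [0.4501 0.0365 0.0435] meas [0.4506 0.0363 0.0422] diff mm [ 0.5 -0.2 -1.3] rotdiff deg [-0.05 -0.13 -0.03] F [-1.1  0.3  0.1] open 55.7 q [ 0.51  0.21 -0.85  0.28 -0.38 -2.46]
```

View pics/b3.png

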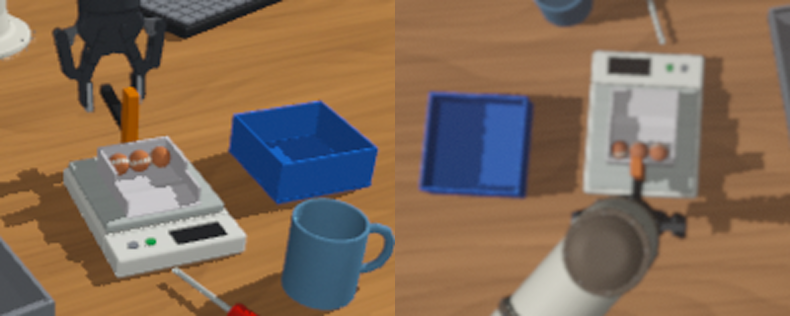

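Run:
```python
from h import *
c=Cam("scene"); q,r=load()
for u,v in ((274,184.7),(299.9,179.6)):
  for yy in (0,.011):
    d=c.ray(u,v); n=r.apply([0,1,0]); t=((q+n*yy-c.p)@n)/(d@n); P=c.p+d*t; print(P.round(4),(r.inv().apply(P-q)*1000).round(1))
g=np.array([.4434,.0373,.083]); print("bar centre in tool",(r.inv().apply(g-q)*1000).round(1))
im=cv2.imread("pics/b3_scene.png"); cv2.imwrite("pics/b3z.png",cv2.resize(im[130:220,250:330],None,fx=8,fy=6.6,interpolation=cv2.INTER_NEAREST))
```

```text
[0.4399 0.0055 0.0789] [-32.  -0. -36.]
[0.4495 0.0009 0.0846] [-35.4  11.  -39.9]
[0.4477 0.0722 0.0822] [ 35.1  -0.  -39.2]
[0.4572 0.0667 0.0879] [ 31.   11.  -43.1]
bar centre in tool [  0.    0.2 -40.1]
```

View pics/b3z.png

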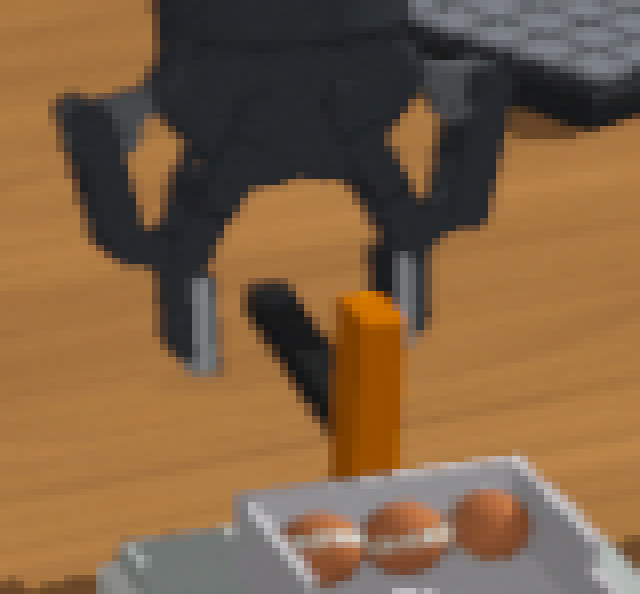

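Emit:
jog_arm(
  motion=[
    [[0,0,0,0,0,5,-0.3],[0,0,0,0,0,5,0.2],[0,0,0,0,0,5,0.5],[0,0,0,0,0,5,0.7],[0,0,0,0,0,5,1],[0,0,0,0,0,5,1],[0,0,0,0,0,5,1]],
  ],
  grip_force=110,
)

```text
time: 18.08
tool_pos: [0.451, 0.0363, 0.0377]
eef_rot: [0.066, 0.747, 0.659, 0.058]
ft_force: [-4.0, 1.7, 5.9]
opening: 0.0118
```

```bash
python3 - <<'E'
from h import *
rec([0,0,0,0,0,5])
E
python3 look2.py b4
python3 - <<'E'
from h import *
from sp import sp
o=np.array([.5175,.028,.035]); S=R.from_euler('z',-7.1,degrees=True)
sp("b4",OS=(o,S))
save_T(o,-7.1,0,'TT.json')
E
```

```text
t 18.07 cmd [0.4509 0.0364 0.0386] meas [0.451  0.0363 0.0377] diff mm [ 0.1 -0.1 -0.9] rotdiff deg [-0.09 -0.1  -0.04] F [-4.   1.7  5.9] open 11.8 q [ 0.51  0.22 -0.85  0.29 -0.36 -2.47]
T.json pred origin [0.5175 0.028  0.035 ]
  rear inner face x (0): n=73 med -0.3 p5 -2.9 p95 9.4
   face dx/dy,dx/dz deg [0.88 6.5 ]
  floor z (2.5): n=205 med 3.0 p5 1.4 p95 9.6
   floor dz/dx,dz/dy deg [-3.17  0.55]
  lip x max(100): n=250 med 98.1 p5 81.9 p95 106.1
  sides y(+-44): n=54 med 40.9 p5 38.4 p95 43.1
  sides y-: n=52 med -44.0 p5 -45.0 p95 -41.0
  upr front x(-3): n=38 med -3.3 p5 -5.7 p95 -0.5
  upr y: n=76 med -6.0 p5 -7.6 p95 5.3
```

View pics/b4.png

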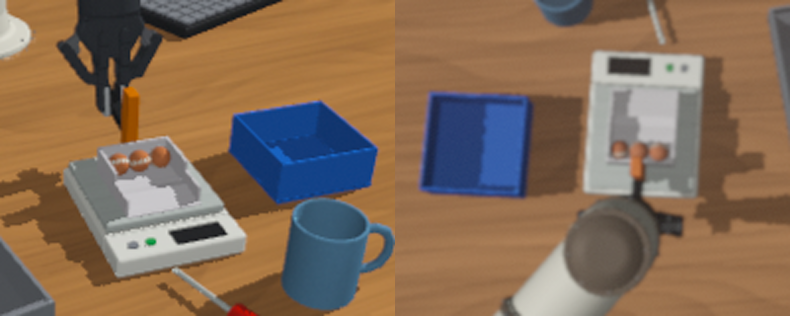

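Run:
```python
from h import *
o=np.array([.5175,.028,.035])
for l,a in (("up20",(o+[0,0,.02],-7.1,1)),("up75",(o+[0,0,.075],-7.1,4))): off(*tcp_for(*a,'TT.json'),l)
```

```text
up20 turn [-0.0175  0.     -0.    ] shift [  0.    3.2 -18.6]
up75 turn [-0.0698  0.0001 -0.0001] shift [  0.1  12.1 -69.3]
```

Emit:
jog_arm(
  motion=[
    [[0,0,0,0,1,-4,1],[0,0,0,0,2,-11,1],[-0.018,0,0,0,3,-19,1],[-0.03,0,0,0,6,-34,1],[-0.045,0,0,0,9,-50,1],[-0.06,0,0,0,11,-62,1],[-0.07,0,0,0,12,-69,1],[-0.07,0,0,0,12,-69,1]],
  ],
)

```text
time: 19.18
tool_pos: [0.4507, 0.0364, 0.1079]
eef_rot: [0.092, 0.744, 0.657, 0.082]
ft_force: [-0.8, -0.1, -2.3]
opening: 0.0121
```

```bash
python3 - <<'E'
from h import *
rec([-.07,0,0,0,12,-69])
E
python3 look2.py b5
python3 - <<'E'
from h import *
from sp import sp
sp("b5","TT.json")
E
```

```text
t 19.18 cmd [0.4508 0.0363 0.1086] meas [0.4507 0.0364 0.1079] diff mm [-0.   0.1 -0.7] rotdiff deg [-0.12 -0.06 -0.03] F [-0.8 -0.1 -2.3] open 12.1 q [ 0.54  0.07 -0.82  0.32 -0.5  -2.5 ]
TT.json pred origin [0.5174 0.0279 0.1097]
  rear inner face x (0): n=62 med -0.6 p5 -2.7 p95 10.0
   face dx/dy,dx/dz deg [  2.07 -17.12]
  floor z (2.5): n=198 med 2.4 p5 1.0 p95 10.4
   floor dz/dx,dz/dy deg [-6.01  0.  ]
  lip x max(100): n=135 med 91.2 p5 81.1 p95 99.4
  sides y(+-44): n=53 med 41.2 p5 39.6 p95 43.1
  sides y-: n=47 med -43.6 p5 -44.5 p95 -41.2
  upr front x(-3): n=41 med -3.7 p5 -5.6 p95 -0.6
  upr y: n=88 med -5.3 p5 -7.7 p95 6.3
```

View pics/b5.png

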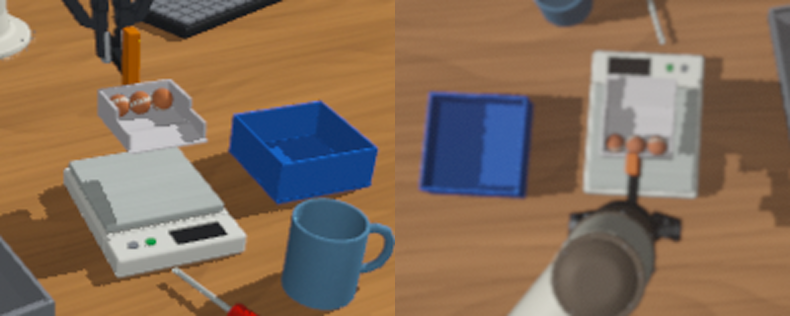

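```bash
cat >> h.py <<'E'
def blip(d,z,th,yaw=10,C=(560,243.5)):
    t=np.radians(th); a=np.radians(yaw); o=np.array([C[0]+(d-100*np.cos(t))*np.cos(a),C[1]+(d-100*np.cos(t))*np.sin(a),z-100*np.sin(t)])/1000
    return tcp_for(o,yaw,th,'TT.json')
E
python3 - <<'E'
from h import *
o,S=scoop_now('TT.json'); e=np.array([560-105*np.cos(.1745),243.5-105*np.sin(.1745),105])/1000
print(o,e)
for f in (.33,.67): off(*tcp_for(o*(1-f)+e*f,-7.1+17.1*f,4,'TT.json'),f)
off(*blip(-5,105,4),"over"); off(*blip(-5,80,0),"P1")
E
```

```text
[0.51740412 0.02788361 0.10973673] [0.45659459 0.22527035 0.105     ]
0.33 turn [ 0.0004  0.0239 -0.0957] shift [ 55.5 -27.3  -5.1]
0.67 turn [ 0.0005  0.0485 -0.1941] shift [112.8 -54.7 -10.2]
over turn [ 0.0007  0.0723 -0.2897] shift [168.6 -82.2  -8.2]
P1 turn [ 0.07    0.0621 -0.292 ] shift [168.5 -85.6   4.7]
```

Emit:
jog_arm(
  motion=[
    [[0,0.005,-0.02,10,-5,-1,1],[0,0.012,-0.05,28,-14,-3,1],[0,0.02,-0.085,48,-24,-5,1],[0,0.029,-0.12,68,-34,-6,1],[0,0.038,-0.155,90,-44,-8,1],[0,0.048,-0.19,112,-55,-9,1],[0,0.056,-0.225,132,-65,-9,1],[0,0.065,-0.26,150,-74,-8,1],[0,0.07,-0.28,162,-79,-8,1],[0,0.072,-0.29,168,-82,-8,1],[0.03,0.068,-0.291,168.5,-84,-2,1],[0.07,0.062,-0.292,168.5,-85.6,4.7,1]],
  ],
)

```text
time: 20.78
tool_pos: [0.3901, 0.2134, 0.0817]
eef_rot: [0.056, 0.641, 0.763, 0.066]
ft_force: [0.2, 0.3, -1.5]
opening: 0.0112
```

```bash
python3 - <<'E'
from h import *
rec([0.07, 0.062, -0.292, 168.5, -85.6, 4.7])
E
python3 look2.py b6
python3 - <<'E'
from h import *
from sp import sp
sp("b6","TT.json")
for a in ((-5,70,-4),(-5,62,-8),(-5,56,-11),(-5,52,-14),(-5,48,-17),(-5,46,-20),(-5,44,-24),(-5,43,-28),(-5,42,-34),(-5,42,-40),(-5,42,-46),(-5,42,-52),(-5,42,-56)): off(*blip(*a),a)
E
```

```text
t 20.77 cmd [0.3905 0.2138 0.0836] meas [0.3901 0.2134 0.0817] diff mm [-0.4 -0.4 -1.9] rotdiff deg [ 0.06 -0.13 -0.05] F [ 0.2  0.3 -1.5] open 11.2 q [ 0.96  0.13 -0.79  0.24 -0.53 -2.55]
TT.json pred origin [0.4566 0.2253 0.08  ]
  rear inner face x (0): n=61 med -0.5 p5 -2.9 p95 10.0
   face dx/dy,dx/dz deg [-0.84 16.63]
  floor z (2.5): n=107 med 0.8 p5 -1.0 p95 10.8
   floor dz/dx,dz/dy deg [-9.74 -1.18]
  lip x max(100): n=90 med 90.4 p5 80.9 p95 99.3
  sides y(+-44): n=59 med 40.5 p5 38.0 p95 44.2
  sides y-: n=60 med -44.7 p5 -46.4 p95 -42.1
  upr front x(-3): n=25 med -3.7 p5 -9.9 p95 -2.0
  upr y: n=86 med -6.5 p5 -9.6 p95 2.4
(-5, 70, -4) turn [0.0698 0.     0.0001] shift [-0.   0.9 -1.5]
(-5, 62, -8) turn [ 1.396e-01 -1.000e-04  2.000e-04] shift [-0.   3.  -4.7]
(-5, 56, -11) turn [ 1.92e-01 -1.00e-04  3.00e-04] shift [-0.   5.1 -7. ]
(-5, 52, -14) turn [ 2.443e-01 -2.000e-04  4.000e-04] shift [  0.    7.9 -11.1]
(-5, 48, -17) turn [ 0.2967 -0.0003  0.0004] shift [  0.   11.1 -15. ]
(-5, 46, -20) turn [ 3.49e-01 -3.00e-04  5.00e-04] shift [  0.   15.1 -20.6]
(-5, 44, -24) turn [ 4.189e-01 -4.000e-04  6.000e-04] shift [  0.   21.2 -28.4]
(-5, 43, -28) turn [ 0.4887 -0.0005  0.0007] shift [  0.1  28.1 -36.7]
(-5, 42, -34) turn [ 0.5934 -0.0006  0.0009] shift [  0.1  39.6 -48.6]
(-5, 42, -40) turn [ 0.6981 -0.0008  0.001 ] shift [  0.1  52.7 -60.3]
(-5, 42, -46) turn [ 0.8028 -0.0009  0.0012] shift [  0.2  66.9 -70.5]
(-5, 42, -52) turn [ 0.9075 -0.001   0.0013] shift [  0.2  82.1 -79.2]
(-5, 42, -56) turn [ 0.9774 -0.0011  0.0014] shift [  0.2  92.7 -84.1]
```

View pics/b6.png

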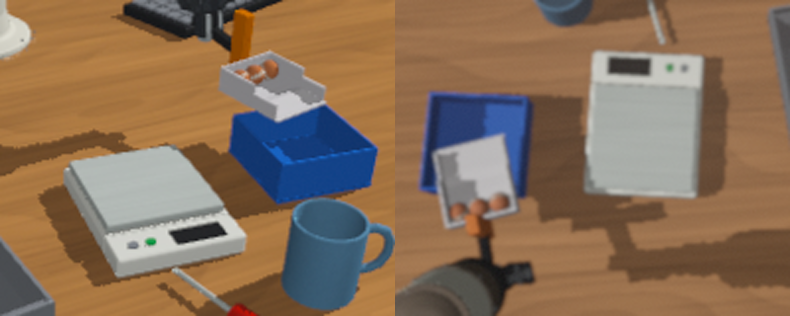

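Lip over the bin's middle (top crop (435–510,140–150)), balls still at the rear of the pan. Pour with the lip kept low.

Emit:
jog_arm(
  motion=[
    [[0.07,0,0,0,1,-1.5,1],[0.14,0,0,0,3,-5,1],[0.192,0,0,0,5,-8,1],[0.244,0,0,0,8,-12,1],[0.28,0,0,0,10,-14,1],[0.315,0,0,0,12.5,-17,1],[0.35,0,0,0,15,-21,1],[0.385,0,0,0,18,-25,1],[0.42,0,0,0,21,-29,1],[0.455,0,0,0,24.5,-33,1],[0.49,0,0,0,28,-37,1],[0.54,0,0,0,33.5,-43,1]],
  ],
)

```text
time: 22.38
tool_pos: [0.4158, 0.2175, 0.1305]
eef_rot: [-0.116, 0.633, 0.753, -0.14]
ft_force: [0.2, 0.4, -2.4]
opening: 0.0116
```

```bash
python3 - <<'E'
from h import *
rec([0.54,0,0,0,33.5,-43])
E
python3 look2.py b7
python3 - <<'E'
from h import *
for a in ((-5,42,-34),(-5,42,-40),(-5,42,-46),(-5,42,-52),(-5,42,-56)): off(*blip(*a),a)
E
```

```text
t 22.38 cmd [0.4156 0.2181 0.1318] meas [0.4158 0.2175 0.1305] diff mm [ 0.2 -0.6 -1.2] rotdiff deg [-0.02 -0.19  0.11] F [ 0.2  0.4 -2.4] open 11.6 q [ 0.69  0.39 -0.16 -0.18 -1.35 -2.02]
(-5, 42, -34) turn [ 0.0534 -0.0004  0.001 ] shift [ 0.1  2.4 -8. ]
(-5, 42, -40) turn [ 0.1581 -0.0005  0.0012] shift [  0.1   7.6 -24.7]
(-5, 42, -46) turn [ 0.2628 -0.0005  0.0014] shift [  0.2  14.5 -40.8]
(-5, 42, -52) turn [ 0.3675 -0.0006  0.0015] shift [  0.2  23.  -56. ]
(-5, 42, -56) turn [ 0.4374 -0.0007  0.0016] shift [  0.2  29.6 -65.7]
```

View pics/b7.png

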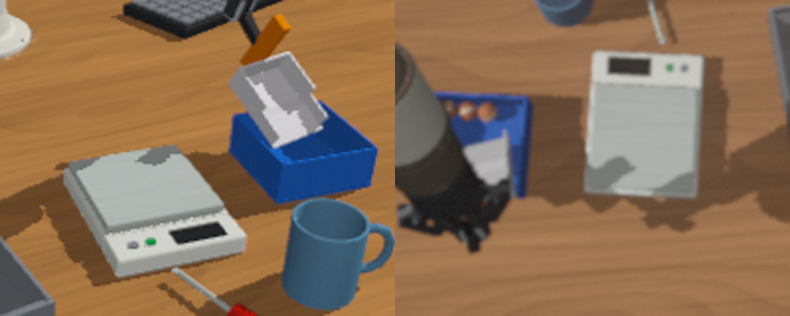

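All three balls are in the bin (top crop (450,110), (467,112), (487,112)), and the pan is empty at about 31° down. Back to the scale.

Run:
```python
from h import *
off(*blip(-5,100,-31),"up");off(*blip(-20,125,-14),"lev14");off(*blip(-20,125,0),"lev")
p,_=blip(-20,125,0)
o0=np.array([560-120*np.cos(.1745),243.5-120*np.sin(.1745),125])/1000; e=np.array([.518,.0278,.09])
for f in (.33,.67,1): off(*tcp_for(o0*(1-f)+e*f,10-17.1*f,0,'TT.json'),f)
```

```text
up turn [ 0.001  -0.0003  0.0009] shift [  0.2 -20.3 -53.6]
lev14 turn [-2.957e-01 -1.000e-04  4.000e-04] shift [  0.1 -45.7 -22.3]
lev turn [-5.4e-01  1.0e-04 -0.0e+00] shift [  0.  -36.7  17.5]
0.33 turn [-0.5397  0.0096  0.0992] shift [-61.1 -19.5  23.2]
0.67 turn [-0.5385  0.0194  0.2015] shift [-124.1   -1.2   28.8]
1 turn [-0.5365  0.0289  0.3007] shift [-185.4   17.2   34. ]
```

Emit:
jog_arm(
  motion=[
    [[0,0,0,0,-8,-20,1],[0,0,0,0,-18,-48,1],[-0.12,0,0,0,-32,-42,1],[-0.295,0,0,0,-44,-22,1],[-0.42,0,0,0,-42,-3,1],[-0.54,0,0,0,-37,17,1],[-0.54,0.004,0.04,-25,-30,20,1],[-0.54,0.01,0.1,-61,-20,23,1],[-0.54,0.015,0.15,-92,-11,26,1],[-0.5385,0.02,0.2,-124,-1,29,1],[-0.5375,0.025,0.26,-160,10,32,1],[-0.5365,0.029,0.3,-185.4,17.2,34,1]],
  ],
)

```text
time: 23.98
tool_pos: [0.4511, 0.0346, 0.0921]
eef_rot: [0.066, 0.747, 0.659, 0.058]
ft_force: [-0.5, 0.1, -0.6]
opening: 0.0122
```

```bash
python3 - <<'E'
from h import *
rec([-0.5365, 0.029, 0.3, -185.4, 17.2, 34])
E
python3 look2.py b8
python3 - <<'E'
from h import *
from sp import sp
sp("b8","TT.json")
for z in (.06,.0375,.035): off(*tcp_for([.518,.0278,z],-7.1,0,'TT.json'),z)
E
```

```text
t 23.98 cmd [0.4515 0.0362 0.0936] meas [0.4511 0.0346 0.0921] diff mm [-0.4 -1.6 -1.5] rotdiff deg [-0.09 -0.13  0.1 ] F [-0.5  0.1 -0.6] open 12.2 q [ 0.51  0.13 -0.75  0.2  -0.56 -2.37]
TT.json pred origin [0.5181 0.0278 0.09  ]
  rear inner face x (0): n=162 med -0.4 p5 -3.2 p95 1.7
   face dx/dy,dx/dz deg [0.41 1.68]
  floor z (2.5): n=212 med 1.5 p5 0.1 p95 3.0
   floor dz/dx,dz/dy deg [-0.24  0.22]
  lip x max(100): n=141 med 90.9 p5 80.6 p95 99.1
  sides y(+-44): n=52 med 38.9 p5 37.9 p95 41.3
  sides y-: n=46 med -45.8 p5 -46.7 p95 -43.4
  upr front x(-3): n=34 med -3.6 p5 -6.0 p95 -1.9
  upr y: n=81 med -7.7 p5 -9.7 p95 2.5
0.06 turn [-0.     -0.0003  0.0006] shift [-0.1 -5.3 29.5]
0.0375 turn [-0.     -0.0003  0.0006] shift [-0.1 -9.2 51.7]
0.035 turn [-0.     -0.0003  0.0006] shift [-0.1 -9.6 54.2]
```

View pics/b8.png

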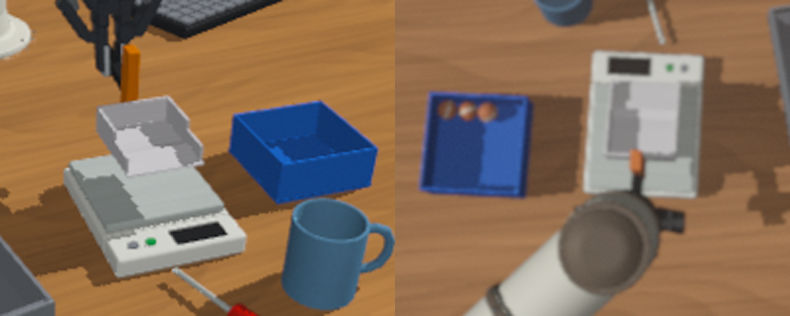

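Emit:
jog_arm(
  motion=[
    [[0,0,0,0,-2,12,1],[0,0,0,0,-5,29,1],[0,0,0,0,-7,42,1],[0,0,0,0,-9,50,1],[0,0,0,0,-9.3,52.5,1],[0,0,0,0,-9.4,53,1],[0,0,0,0,-9.4,53,1]],
  ],
)

```text
time: 24.95
tool_pos: [0.4519, 0.0364, 0.039]
eef_rot: [0.066, 0.747, 0.659, 0.059]
ft_force: [-0.1, -0.7, -1.3]
opening: 0.0116
```

Run:
```python
from h import *
rec([0,0,0,0,-9.4,53])
```

```text
t 24.95 cmd [0.4515 0.0363 0.0397] meas [0.4519 0.0364 0.039 ] diff mm [ 0.5  0.1 -0.8] rotdiff deg [-0.12 -0.07 -0.03] F [-0.1 -0.7 -1.3] open 11.6 q [ 0.51  0.22 -0.85  0.29 -0.37 -2.46]
```

Grasped at z 0.0377; now at 0.039. Lower the last 1.3 mm.

Emit:
jog_arm(
  motion=[
    [[0,0,0,0,0,0.5,1],[0,0,0,0,-0.2,1.2,1],[0,0,0,0,-0.2,1.4,1],[0,0,0,0,-0.2,1.4,1]],
  ],
)

```text
time: 25.45
tool_pos: [0.4519, 0.0363, 0.0377]
eef_rot: [0.066, 0.747, 0.659, 0.059]
ft_force: [-3.4, 0.8, 4.4]
opening: 0.0116
```

Run:
```python
from h import *
rec([0,0,0,0,-.2,1.4])
```

```text
t 25.45 cmd [0.4515 0.0363 0.0383] meas [0.4519 0.0363 0.0377] diff mm [ 0.4 -0.  -0.6] rotdiff deg [-0.12 -0.08 -0.03] F [-3.4  0.8  4.4] open 11.6 q [ 0.51  0.22 -0.85  0.29 -0.36 -2.47]
```

Contact (Fz +4.4 N). Release and withdraw back along the tool axis.

Emit:
jog_arm(
  motion=[
    [[0,0,0,0,0,0,0.6],[0,0,0,0,0,0,0.2],[0,0,0,0,0,0,0],[0,0,0,0,0,0,-0.3],[0,0,0,0,0,-10,-0.3],[0,0,0,0,0,-40,-0.3],[0,0,0,0,0,-80,-0.3],[0,0,0,0,0,-110,-0.3],[0,0,0,0,-20,-140,-0.3],[0,0,0,-50,-20,-150,-0.3],[0,0,0,-110,-20,-150,-0.3],[0,0,0,-130,-20,-150,-0.3]],
  ],
)

```text
time: 26.95
tool_pos: [0.389, -0.0888, 0.1822]
eef_rot: [0.066, 0.747, 0.658, 0.059]
ft_force: [0.4, -0.1, 0.4]
opening: 0.0554
```

```bash
python3 - <<'E'
from h import *
rec([0,0,0,-130,-20,-150])
E
python3 look2.py c1
python3 - <<'E'
from h import *
from sp import sp
o=np.array([.518,.0278,.035]); S=R.from_euler('z',-7.1,degrees=True)
sp("c1",OS=(o,S))
cv2.imwrite("pics/c1f.png",np.hstack([cv2.resize(cv2.imread(f"pics/c1_{n}.png"),(400,300)) for n in ("scene","top")]))
E
```

```text
t 26.95 cmd [ 0.39   -0.0873  0.1823] meas [ 0.389  -0.0888  0.1822] diff mm [-1.  -1.5 -0.1] rotdiff deg [-0.14 -0.05  0.12] F [ 0.4 -0.1  0.4] open 55.4 q [ 0.24 -0.11 -0.68  0.08 -0.84 -1.99]
T.json pred origin [0.518  0.0278 0.035 ]
  rear inner face x (0): n=143 med -0.1 p5 -2.3 p95 2.4
   face dx/dy,dx/dz deg [0.17 0.89]
  floor z (2.5): n=205 med 2.6 p5 1.2 p95 4.0
   floor dz/dx,dz/dy deg [-0.21  0.07]
  lip x max(100): n=236 med 97.7 p5 82.5 p95 105.6
  sides y(+-44): n=52 med 41.2 p5 39.9 p95 43.3
  sides y-: n=45 med -43.9 p5 -44.7 p95 -41.3
  upr front x(-3): n=37 med -2.7 p5 -5.3 p95 -0.9
  upr y: n=75 med -5.9 p5 -7.7 p95 4.3
```

View pics/c1.png

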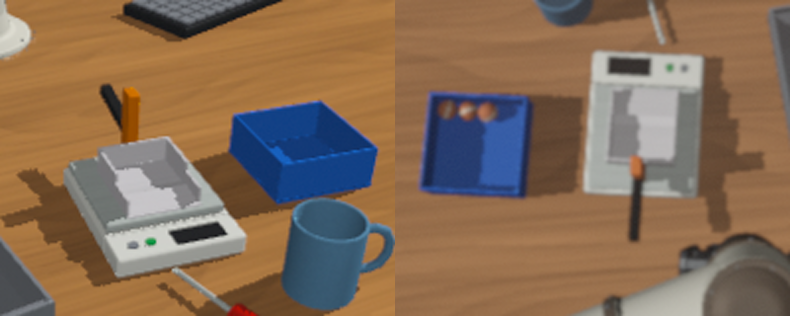

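View pics/c1f.png

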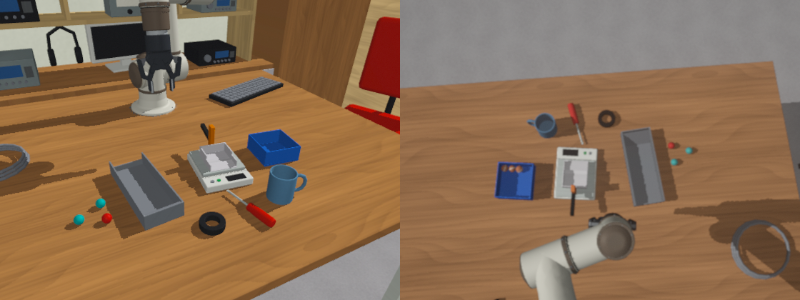

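The tray is empty, three balls lie in the bin, and the empty scoop is flat and centred. The bystanders and look-alikes haven't moved, and the arm is clear.

Emit:
jog_arm(
  motion=[
    [[0,0,0,0,0,0,-0.3],[0,0,0,0,0,0,-0.3],[0,0,0,0,0,0,-0.3],[0,0,0,0,0,0,-0.3]],
  ],
)

```text
time: 27.55
tool_pos: [0.3901, -0.0867, 0.1813]
eef_rot: [0.066, 0.746, 0.66, 0.058]
ft_force: [-0.0, 0.1, 0.3]
opening: 0.0555
```

```bash
python3 -c "
from bench import env
print(env.job_done())"
```

```text
the job is handed in; nothing more can be done
None
```

The job is done and handed in at 27.6 s. I scooped all three insulators out holding the orange upright and set the loaded scoop on the scale. After letting go, I took it by the black tail, tipped the balls into the blue bin from about 4 cm up, and put the empty scoop back on the scale.

**Last checks:** The final pictures show the tray and pan empty and three balls in the bin. The scoop is flat (within about 0.2°) and within about 1–2 mm of the platform's middle. The mug, tape roll, screwdriver and the red and turquoise balls look unmoved, and the arm is clear.

**What disagreed:**
- **Fingertip position:** the camera put the fingertips about 26 mm short of the reported TCP along the tool axis. A tilt test showed this offset moves with the tool. I set grasp heights by the camera and carried the scoop by its measured pose; placing contact forces were only about 5 N.
- **Pour angle:** I stopped at about 31° mouth-down instead of the suggested 50–60°, because the pan was already empty.

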